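# Load the gadget curing clamp

### The arm

A 6-joint arm with a two-finger parallel gripper is mounted at the origin on the work surface. World frame = base frame: x ahead of the robot, y to its left, z up, the work surface at z = 0. Lengths are in m, angles in rad, forces in N, time in s.
With the tool pointing down it reaches from about 0.35 to 0.85 m from the base axis. Payload 8.1 kg.
Tool frame: the origin (TCP) lies on the centre line of the jaws, within the pads' length; the fingertips stand 22 mm ahead of it and the grasp point (between the pads) lies 3 mm ahead of it; z points along the fingers, y is the line along which they close (so a half turn about z gives the same grasp; the last joint's range is limited). The gripper opens to 93 mm and grips with 3 to 60 N. Pads are 15 mm wide; open, the fingers measure 128 mm over their backs; the gripper's body (75 mm by 188 mm) begins 65 mm behind the grasp point.
Start: joints at [-1.284, 0.13, 1.488, -0, 1.523, -0.085], TCP at [0.218, -0.559, 0.241] pointing down, gripper open.
Joint ranges: [-2.96, 2.96], [-0.89, 2.26], [0.02, 2.5], [-1.34, 4.48], [0, 2.73], [-2.66, 2.66]. Speed limits (rad/s): [2.39, 2.39, 2.79, 3.14, 3.14, 3.14].

### API

Orientations are given as a 3x3 rotation matrix whose columns are the frame's x, y, z axes.
In Python, from bench import r gives the robot as it stands.
- The arm moves only by the tool arm_command, never from a script. Its argument "rows" is a list that holds one entry, the list of rows, each a list of 5 numbers: the shift along the tool's x, y, z in mm, then the turn about the tool's z in rad, then the closure in counts, from 0 (fully open) to 255 (shut). In form: [[[x, y, z, twist, fingers], ...]]. A call has 1 to 8 rows; each row shifts and turns the commanded pose from where the row before left it, along the tool's axes as they then stand; what a row does not reach is not made up. A row lasts 1/12 s, in which the tool goes at most 41.7 mm and 7.16 degrees, less where a joint would pass 70% of its speed; a pose out of reach is approached as far as the arm can. A call is refused whole if a number of a shift passes 41.7 or a number of a turn 0.125, either way. A call with a gripper value outside its range is refused whole. The fingers move at their own pace and stop on an object; "force" is the grip in N (left out, the last holds). Time passes only in rows, so rows that do not move let the fingers close. It gives the time, the measured TCP pose, the force, the opening and the grip force at its end, in the units of the state.
- r.read_state(): the state, without advancing time (a new reading comes with each control period).
- r.read_camera(name): name is "scene" or "top" or "wrist"; returns the picture (420x560x3 uint8, blue, green, red); there is no depth.
- r.get_calibration(name): a dict with "fx", "fy", "cx", "cy" (pixels), "R" (3x3) and "t" (3): a world point X has camera coordinates R X + t. Camera axes: x right, y down, z forward; pixel columns grow to the right and rows downward; lengths in m; the calibration is good to about 2 mm. A picture is of the moment at which its call begins: read the wrist's pose just before it. get_calibration takes no time and is no camera call; for the wrist camera it gives the pose at the moment of the call.
- r.finish_job(): hands the job in; it is judged then, once.
Trained networks look in the newest picture that a camera, given by its name, has taken for a name from the list of things; names that differ only in an ending like _2 or _b are one class to them, and where a whole thing is asked for, a point or a joint stands for the part that bears it (a point fixed in the world has none). Each returns a list of dicts, best first, with "p" (0 to 1); they miss things now and then, are a little off and sometimes report something else, mostly with a low value. They report only what shows in the picture. A call takes as long as a camera call.
- r.spot_in(target, camera): "position" ([column, row] in pixels, amid what is visible of it).
- r.masks_of(target, camera): "pixels" (420x560 bool, what is visible of it) and "position" ([column, row] in pixels, amid what is visible of it).
The state is a dict: "time_s": time; "joints": joint angles; "qvel": joint speeds; "effort": joint torques, N m; "ee_pos": TCP position; "tcp_rot": TCP orientation; "wrist_force": force on the tool from outside, world axes, zero at the start; "ft_torque": the same for the moment, N m; "finger_gap": finger opening in m; "grasp_force": force on a finger pad.
Only numpy, scipy, OpenCV 4.12 (cv2) and the standard library are available. Lean on these libraries where they do the work, as an engineer would, in place of code of your own. Each camera call takes 0.05 s, during which the arm holds its last target. There are 200 camera calls.

### The job

Get the freshly glued charging units into the curing clamp: first clear the pry bar and the brush off its dies into the tool tray, then lay every round puck and square hub on the bench flat in a pocket of its own shape, fully seated, while the clamp frame is up. Only then swing the frame fully down over them, and after that swing the bolt upright into the frame's slot. Leave the other things on the bench where they are.

Things in the scene. Friction and masses are not known exactly. Their poses are not given: they have to be found in the camera images.
- puck1_centre (a point): Round wireless-charging puck, white plastic with a thin grey disc on top, 62 mm across, 20 mm thick, lying flat at first; this point is its centre, half-way up; z is its axis. It may be absent (None). 110 g.
- puck2_centre (a point): Round wireless-charging puck, white plastic with a thin grey disc on top, 62 mm across, 20 mm thick, lying flat at first; this point is its centre, half-way up; z is its axis. It may be absent (None). 110 g.
- hub1_centre (a point): Square charging hub, white plastic with a thin grey square on top, 54 x 54 mm, 20 mm thick, lying flat at first; this point is its centre, half-way up; x and y are parallel to its sides, z is up. It may be absent (None). 110 g.
- hub2_centre (a point): Square charging hub, white plastic with a thin grey square on top, 54 x 54 mm, 20 mm thick, lying flat at first; this point is its centre, half-way up; x and y are parallel to its sides, z is up. It may be absent (None). 110 g.
- nest_round1 (a point): Round pocket, 66 mm across and 7 mm deep, in a 104 mm square grey-painted die block on the clamp; this point is the centre of the pocket's floor, 23 mm above the bench; the block's top lies 7 mm above it. A puck lying in it stands 13 mm proud. The four die blocks form a 2 x 2 group (105 mm between pocket centres) in an order that varies.
- nest_round2 (a point): Round pocket, 66 mm across and 7 mm deep, in a 104 mm square grey-painted die block on the clamp; this point is the centre of the pocket's floor, 23 mm above the bench; the block's top lies 7 mm above it. A puck lying in it stands 13 mm proud. The four die blocks form a 2 x 2 group (105 mm between pocket centres) in an order that varies.
- nest_square1 (a point): Square pocket, 58 x 58 mm and 7 mm deep, in a 104 mm square grey-painted die block on the clamp; this point is the centre of the pocket's floor, 23 mm above the bench; x and y are parallel to the pocket's sides. A hub lying in it stands 13 mm proud.
- nest_square2 (a point): Square pocket, 58 x 58 mm and 7 mm deep, in a 104 mm square grey-painted die block on the clamp; this point is the centre of the pocket's floor, 23 mm above the bench; x and y are parallel to the pocket's sides. A hub lying in it stands 13 mm proud.
- pry_bar_centre (a point): Pry bar for opening cases: black plastic handle 100 x 18 x 14 mm with a thin steel blade, 160 mm long in all, lying across the pockets of one row of die blocks at first (underside 30 mm above the bench). This point is the handle's centre, half-way up; x runs along the bar to the blade, z up.
- brush_centre (a point): Cleaning brush: black plastic handle 100 x 18 x 14 mm with a flat head 28 mm wide and 16 mm high, 170 mm long in all, lying across the pockets of the other row at first (underside 30 mm above the bench). This point is the handle's centre, half-way up; x runs along the handle to the head, z up.
- tool_tray: Open grey plastic tool tray, fixed, 150 mm (its x) by 240 mm (its y) outside, walls 4 mm thick and 26 mm high, floor about 4 mm thick; origin at the centre of its underside.
- clamp_base (a point): The curing clamp, fixed to the bench: a steel base plate 214 mm (x) by 360 mm (y; from 175 mm to the left to 185 mm to the right of this point), 12 mm thick, with the four die blocks on it, a hinged frame and a swing bolt. This point is at the middle of the die group, on the plate's top; x points away from the robot, y to the frame's hinge (left), z up.
- frame (a joint): Angle of the clamp's hinged steel frame about its hinge line (rad): 0 fully down over the dies, its two arms 2 mm above seated units; it grows as the frame rises, 1.57 upright, 1.9 leaning fully back to the left. Stiff hinge: the frame stays where it is left; 3 to 6 N at the handle moves it.
- frame_hinge (a point): Middle of the frame's hinge line, at the left of the dies, 50 mm above the bench; the hinge line runs along the clamp's x. The frame's two arms lie 52.5 mm to either side of it (along x) and are 285 mm long.
- frame_handle (a point): Point to grip on the frame's handle: a rubber-covered round rod 14 mm thick, parallel to the hinge line, that sticks out from the end of the robot-side arm towards the robot (84 mm beyond the arm's side); this point is on the rod's axis, 120 mm from the frame's middle, towards the robot along x, 285 mm from the hinge line along the arm and 6 mm above the arm's plane. The frame's x runs along the hinge line.
- bolt (a joint): Angle of the swing bolt about its pivot (rad): 0 upright in the slot between the two prongs in the middle of the frame's end; it grows as the bolt leans away from the dies (to the right), at most 1.2. Stiff pivot: it stays where it is left; about 2 N at its head moves it.
- bolt_hinge (a point): Pivot of the swing bolt, at the right edge of the clamp, 20 mm above the bench; its axis runs along the clamp's x.
- bolt_knob (a point): Centre of the bolt's cylindrical head, 22 mm in diameter and 22 mm long, 90 mm from the pivot along the 10 mm bolt; z points along the bolt away from the pivot.
- flux_jar: Small closed jar, 44 mm across, 55 mm tall, standing, origin under its middle; bystander.
- phone: Black phone lying flat, 145 x 70 x 9 mm, origin under its middle; bystander.
- circuit_board: Green circuit board lying flat, 100 x 60 x 4 mm, origin under its middle; bystander.

How it is judged:
On the way, in this order (a step that is already met when the one before it is completed fails the run):
1. pry bar and brush lie in the tool tray (x of pry_bar_centre in the frame of tool_tray between -0.07 and 0.07 m and y of pry_bar_centre in the frame of tool_tray between -0.1 and 0.1 m and z of each of pry_bar_centre, brush_centre in the frame of tool_tray below 0.045 m and x of brush_centre in the frame of tool_tray between -0.07 and 0.07 m and y of brush_centre in the frame of tool_tray between -0.1 and 0.1 m), for 0.2 s.
2. all units present are seated in pockets of their shape, frame still up (((horizontal distance between puck1_centre and nest_round1 below 0.006 m and z of puck1_centre in the frame of nest_round1 below 0.0125 m and angle between puck1_centre's own z axis and vertical below 0.08 rad) or (horizontal distance between puck1_centre and nest_round2 below 0.006 m and z of puck1_centre in the frame of nest_round2 below 0.0125 m and angle between puck1_centre's own z axis and vertical below 0.08 rad)) and ((horizontal distance between puck2_centre and nest_round1 below 0.006 m and z of puck2_centre in the frame of nest_round1 below 0.0125 m and angle between puck2_centre's own z axis and vertical below 0.08 rad) or (horizontal distance between puck2_centre and nest_round2 below 0.006 m and z of puck2_centre in the frame of nest_round2 below 0.0125 m and angle between puck2_centre's own z axis and vertical below 0.08 rad)) and ((horizontal distance between hub1_centre and nest_square1 below 0.006 m and z of hub1_centre in the frame of nest_square1 below 0.0125 m and angle between hub1_centre's own z axis and vertical below 0.08 rad) or (horizontal distance between hub1_centre and nest_square2 below 0.006 m and z of hub1_centre in the frame of nest_square2 below 0.0125 m and angle between hub1_centre's own z axis and vertical below 0.08 rad)) and ((horizontal distance between hub2_centre and nest_square1 below 0.006 m and z of hub2_centre in the frame of nest_square1 below 0.0125 m and angle between hub2_centre's own z axis and vertical below 0.08 rad) or (horizontal distance between hub2_centre and nest_square2 below 0.006 m and z of hub2_centre in the frame of nest_square2 below 0.0125 m and angle between hub2_centre's own z axis and vertical below 0.08 rad)) and value of joint frame above 0.8 rad), for 0.2 s.
3. frame fully down (value of joint frame below 0.05 rad), for 0.2 s.
4. bolt upright in the slot (value of joint bolt below 0.12 rad), for 0.2 s.
At the end, for the whole second after the job is handed in: Both tools lie inside the tray (below 45 mm); every unit present lies flat in a pocket of its shape (within 6 mm of its centre, at most 2.5 mm above its seat, tilt under 0.08 rad); frame within 0.05 rad of fully down, bolt within 0.12 rad of upright; all at rest (all of step 1 and ((horizontal distance between puck1_centre and nest_round1 below 0.006 m and z of puck1_centre in the frame of nest_round1 below 0.0125 m and angle between puck1_centre's own z axis and vertical below 0.08 rad) or (horizontal distance between puck1_centre and nest_round2 below 0.006 m and z of puck1_centre in the frame of nest_round2 below 0.0125 m and angle between puck1_centre's own z axis and vertical below 0.08 rad)) and ((horizontal distance between puck2_centre and nest_round1 below 0.006 m and z of puck2_centre in the frame of nest_round1 below 0.0125 m and angle between puck2_centre's own z axis and vertical below 0.08 rad) or (horizontal distance between puck2_centre and nest_round2 below 0.006 m and z of puck2_centre in the frame of nest_round2 below 0.0125 m and angle between puck2_centre's own z axis and vertical below 0.08 rad)) and ((horizontal distance between hub1_centre and nest_square1 below 0.006 m and z of hub1_centre in the frame of nest_square1 below 0.0125 m and angle between hub1_centre's own z axis and vertical below 0.08 rad) or (horizontal distance between hub1_centre and nest_square2 below 0.006 m and z of hub1_centre in the frame of nest_square2 below 0.0125 m and angle between hub1_centre's own z axis and vertical below 0.08 rad)) and ((horizontal distance between hub2_centre and nest_square1 below 0.006 m and z of hub2_centre in the frame of nest_square1 below 0.0125 m and angle between hub2_centre's own z axis and vertical below 0.08 rad) or (horizontal distance between hub2_centre and nest_square2 below 0.006 m and z of hub2_centre in the frame of nest_square2 below 0.0125 m and angle between hub2_centre's own z axis and vertical below 0.08 rad)) and value of joint frame below 0.05 rad and value of joint bolt below 0.12 rad and linear speed of each of puck1, puck2, hub1, hub2, pry_bar, brush below 0.02 m/s); the robot touches nothing.
It fails at once if a bystander is moved more than 40 mm (distance of any of flux_jar, phone, circuit_board from where it was at the start of the episode above 0.04 m).
Of puck1, puck2, hub1, hub2 only 2 to 4 are there at a start; the rules pass over those that are not, and their reading is None.
At some moment in a run one of puck1, puck2, hub1, hub2 may be knocked a few centimetres aside while the robot is not near it.
Once in a run the grip may slacken for a moment while it holds something.
It also fails if it takes over 210 s, if anything falls off the work surface, if the arm or the gripper's body presses on something with over 40 N, if the wrist force passes 120 N, or if a joint passes its speed limit or range.

## Working session

There is one attempt and no reset: what is moved stays moved. The work goes in short steps, Python scripts to look and compute and a tool call to move; the robot and the scene stay as the last step left them, time stands still between calls to the robot, and variables do not carry over. Pictures are saved under pics/ and viewed, at most 16 in all, crops included, and the job is handed in when it is done.

Besides the shell and the picture viewer there is one more tool, called after ">>>" as name(argument=value, ...), one argument or row to a line, values as JSON. arm_command: Moves the arm, as the interface text tells. Its arguments: {"type":"object","properties":{"rows":{"type":"array","items":{"type":"array","items":{"type":"array","items":{"type":"number"}}}},"force":{"type":"number"}},"required":["rows"]}

```bash
ls; mkdir -p pics
python3 - <<'E'
from bench import r
import cv2,numpy as np
s=r.read_state(); print(s)
for n in("scene","top"):
    im=r.read_camera(n); cv2.imwrite(f"pics/{n}0.png",im)
    c=r.get_calibration(n); print(n,c)
E
```

```text
pics
{'time_s': 0.0, 'joints': array([-1.28437307e+00,  1.31147080e-01,  1.48925822e+00, -1.79825504e-05,
        1.52300640e+00, -8.53825853e-02]), 'qvel': array([ 0.00054864, -0.00073965, -0.00011897, -0.00077153, -0.00011553,
       -0.00077266]), 'effort': array([-9.32861949e-04, -5.59846044e+01, -4.91759312e+01,  7.66041060e-02,
        3.52946541e-02, -1.96393557e-04]), 'ee_pos': array([ 0.21785496, -0.55848918,  0.2396074 ]), 'tcp_rot': array([[ 9.31672522e-01,  3.63298815e-01, -5.31152416e-04],
       [ 3.63299177e-01, -9.31670908e-01,  1.73986365e-03],
       [ 1.37231148e-04, -1.81395039e-03, -9.99998345e-01]]), 'wrist_force': array([ 0.01278488,  0.37981233, -0.2858676 ]), 'ft_torque': array([-0.01515287, -0.00171283,  0.0357202 ]), 'grasp_force': 0.0, 'finger_gap': 0.0928774175701929}
scene {'fx': 436.53236047475394, 'fy': 436.53236047475394, 'cx': 271.2733483467882, 'cy': 211.30814872586762, 'R': array([[ 0.07742849,  0.99695014,  0.00975959],
       [ 0.7138623 , -0.04860349, -0.69859739],
       [-0.69599242,  0.06105834, -0.71544841]]), 't': array([ 0.05307553, -0.30996181,  1.4953372 ])}
top {'fx': 544.859679847117, 'fy': 544.859679847117, 'cx': 278.7914398816428, 'cy': 199.99226356715175, 'R': array([[ 0.01837848, -0.99974193, -0.01335295],
       [-0.9983478 , -0.01762237, -0.0546911 ],
       [ 0.05444168,  0.01433602, -0.99841403]]), 't': array([-0.10131061,  0.50968596,  1.3838305 ])}
```

View pics/top0.png

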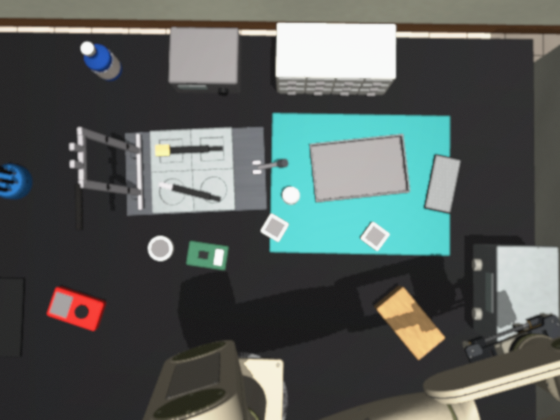

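View pics/scene0.png

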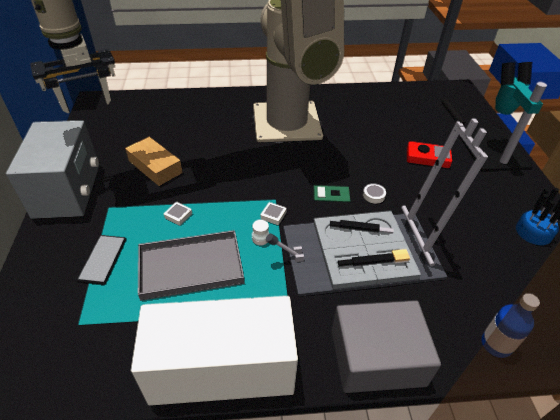

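The top view shows the square pockets in the far row under the brush at (190,149), and the round pockets in the near row under the pry bar at (190,191). There is one puck at (160,248) and two hubs at (275,228) and (375,236). The jar is at (291,195), the tray around (360,168), and the bolt head at (282,163), leaning right. The frame is up at the left.

```bash
cat > h.py <<'E'
from bench import r
import cv2,numpy as np
def p2w(cam,uv,z,c=None):
    c=c or r.get_calibration(cam)
    d=c["R"].T@np.array([(uv[0]-c["cx"])/c["fx"],(uv[1]-c["cy"])/c["fy"],1])
    o=-c["R"].T@c["t"]
    return (o+d*(z-o[2])/d[2])
def w2p(cam,X,c=None):
    c=c or r.get_calibration(cam)
    q=c["R"]@np.array(X)+c["t"]; return np.array([c["fx"]*q[0]/q[2]+c["cx"],c["fy"]*q[1]/q[2]+c["cy"]])
def rect(mask,cam,z,c=None):
    "min-area rectangle of a mask, projected to plane z: centre, sides, yaw of long side"
    cn=max(cv2.findContours(mask.astype(np.uint8),0,2)[0],key=cv2.contourArea)[:,0]
    P=np.array([p2w(cam,p,z,c)[:2] for p in cn])*1000
    (c0,s,a)=cv2.minAreaRect(P.astype(np.float32))
    if s[0]<s[1]: s=s[::-1]; a+=90
    return np.round(c0,1),np.round(s,1),round(float(np.radians(a)),3)
def find(t,cam,z,n=3,pmin=.3):
    c=r.get_calibration(cam)
    for d in r.masks_of(t,cam)[:n]:
        if d["p"]>=pmin: print(t,cam,round(d["p"],2),np.round(d["position"]),"world",np.round(p2w(cam,d["position"],z,c)[:2]*1000,1),"rect",*rect(d["pixels"],cam,z,c))
def st():
    s=r.read_state(); R=s["tcp_rot"]
    print("t",round(s["time_s"],2),"pos",np.round(s["ee_pos"]*1000,1),"yaw",round(float(np.arctan2(R[1,0],R[0,0])),3),"gap",round(s["finger_gap"]*1000,1),"gf",round(s["grasp_force"],1),"F",np.round(s["wrist_force"],1),"q",np.round(s["joints"],2))
E
python3 - <<'E'
from h import *
r.read_camera("top")
for t,z in [("puck1_centre",.02),("hub1_centre",.02),("nest_round1",.03),("nest_square1",.03),("pry_bar_centre",.04),("brush_centre",.04),("tool_tray",.026),("clamp_base",.012),("bolt_knob",.06),("frame_handle",.3),("flux_jar",.05)]: find(t,"top",z)
st()
E
```

```text
hub1_centre top 0.64 [375. 238.] world [ 418.1 -337.5] rect [ 425.1 -336.1] [56.4 53.1] 2.566
nest_round1 top 0.94 [171. 191.] world [528.3 181.3] rect [529.9 180.2] [109.2 106.9] 1.63
nest_round1 top 0.7 [217. 185.] world [545.1  64.6] rect [535.1  74.9] [105.5 105.5] 0.063
nest_round1 top 0.3 [ 88. 166.] world [588.8 396.8] rect [564.5 350.7] [261.1 179.1] 0.089
nest_square1 top 0.92 [170. 153.] world [625.5 187.5] rect [632.1 187.8] [107.4 106.9] 0.064
nest_square1 top 0.67 [211. 147.] world [643.6  82.6] rect [640.3  80.4] [112.3 107.4] 0.027
pry_bar_centre top 0.89 [191. 190.] world [532.6 129.2] rect [529.3 134. ] [159.2  20. ] 1.37
pry_bar_centre top 0.37 [215. 184.] world [546.3  68.1] rect [534.8  72.6] [106.9 104. ] 1.629
brush_centre top 0.88 [183. 149.] world [634.3 151.6] rect [634.  138.8] [170.3  28.1] 1.587
tool_tray top 0.67 [359. 164.] world [ 605.3 -293.7] rect [ 597.6 -294.1] [245.3 154.8] 1.69
clamp_base top 0.97 [145. 167.] world [591.8 256.2] rect [565.9 343.9] [264.7 213. ] 0.073
bolt_knob top 0.55 [278. 166.] world [594.3 -90.5] rect [597.3 -75.7] [73.7 21.1] 1.786
frame_handle top 0.66 [ 85. 172.] world [545.7 302.1] rect [537.3 262.2] [210.2 145. ] 0.057
flux_jar top 0.68 [293. 196.] world [ 520.  -127.2] rect [ 521.2 -120.4] [44.9 42.5] 1.588
flux_jar top 0.39 [276. 226.] world [444.4 -86.1] rect [442.8 -80.7] [53.3 52.6] 2.619
t 0.7 pos [ 218.  -559.   240.7] yaw 0.372 gap 93.0 gf 0.0 F [-0.3  0.4 -0.3] q [-1.28  0.13  1.49  0.    1.52 -0.09]
```

>>> arm_command(
  rows=[
    [[0, 0, 0, -0.12, 0], [0, 0, 0, -0.12, 0], [0, 0, 0, -0.12, 0], [0, 0, 0, -0.12, 0], [0, 0, 0, -0.12, 0], [0, 0, 0, -0.12, 0], [0, 0, 0, -0.12, 0], [0, 0, 0, -0.12, 0]],
  ],
  force=25,
)

```text
time_s: 1.37
ee_pos: [0.218, -0.559, 0.2407]
tcp_rot: [[0.231, 0.973, 0.0], [0.973, -0.231, -0.0], [-0.0, 0.0, -1.0]]
wrist_force: [0.3, 0.4, -0.1]
finger_gap: 0.0929
grasp_force: 0.0
```

>>> arm_command(
  rows=[
    [[0, 0, 0, -0.12, 0], [0, 0, 0, -0.12, 0], [33.7, 15.3, 0, 0, 0], [33.7, 15.3, 0, 0, 0], [33.7, 15.3, 0, 0, 0], [33.7, 15.3, 0, 0, 0], [33.7, 15.3, 0, 0, 0], [33.7, 15.3, 0, 0, 0]],
  ],
)

```text
time_s: 2.03
ee_pos: [0.3099, -0.3552, 0.2407]
tcp_rot: [[-0.001, 1.0, 0.0], [1.0, 0.001, -0.0], [-0.0, 0.0, -1.0]]
wrist_force: [-0.1, 0.1, 0.2]
finger_gap: 0.0928
grasp_force: 0.0
```

>>> arm_command(
  rows=[
    [[33.7, 15.3, 0, 0, 0], [33.7, 15.3, 0, 0, 0], [33.7, 15.3, 0, 0, 0], [33.7, 15.3, 0, 0, 0], [33.7, 15.3, 0, 0, 0], [33.7, 15.3, 0, 0, 0], [33.7, 15.3, 0, 0, 0], [33.7, 15.3, 0, 0, 0]],
  ],
)

```text
time_s: 2.7
ee_pos: [0.4322, -0.0852, 0.241]
tcp_rot: [[-0.001, 1.0, 0.001], [1.0, 0.001, -0.0], [-0.0, 0.001, -1.0]]
wrist_force: [1.0, -1.2, -0.2]
finger_gap: 0.0928
grasp_force: 0.0
```

>>> arm_command(
  rows=[
    [[33.7, 15.3, 0, 0, 0], [33.7, 15.3, 0, 0, 0], [33.7, 15.3, 0, 0, 0], [33.7, 15.3, 0, 0, 0], [33.7, 15.3, 0, 0, 0], [33.7, 15.3, 0, 0, 0], [0, 0, 0, 0.1, 0], [0, 0, 0, 0.1, 0]],
  ],
)

```text
time_s: 3.37
ee_pos: [0.5235, 0.1175, 0.2402]
tcp_rot: [[0.198, 0.98, -0.001], [0.98, -0.198, 0.0], [-0.0, -0.001, -1.0]]
wrist_force: [-0.4, -0.7, 0.5]
finger_gap: 0.0931
grasp_force: 0.0
```

Run:
```python
from h import *
st(); im=r.read_camera("wrist"); cv2.imwrite("pics/w1.png",im)
for t,z in [("pry_bar_centre",.044),("brush_centre",.044),("nest_round1",.03),("nest_square1",.03)]: find(t,"wrist",z)
```

```text
t 3.37 pos [523.5 117.5 240.2] yaw 1.371 gap 93.1 gf 0.0 F [-0.4 -0.7  0.5] q [ 0.13 -0.04  1.66  0.    1.52  0.32]
pry_bar_centre wrist 0.89 [289. 160.] world [530.6 138.6] rect [529.7 134.8] [156.9  19.2] 1.327
brush_centre wrist 0.91 [399. 112.] world [634.5 160.7] rect [638. 138.] [168.5  30.9] 1.66
brush_centre wrist 0.46 [376.  81.] world [617.8 190.3] rect [630. 186.] [102.9 102.3] 0.068
nest_round1 wrist 0.64 [314. 218.] world [542.9  72.9] rect [535.9  74. ] [105.6 104.3] 1.639
nest_round1 wrist 0.58 [270. 109.] world [521.  184.8] rect [528.7 178.5] [104.1 103.8] 0.068
nest_round1 wrist 0.38 [401. 381.] world [ 606.1 -140.8] rect [ 610.3 -144.1] [60.7 26.1] 1.691
nest_square1 wrist 0.94 [408. 192.] world [637.8  81.5] rect [640.4  81. ] [105.5 105. ] 0.067
nest_square1 wrist 0.72 [374.  79.] world [619.6 192.1] rect [633.4 185.3] [105.8 104.5] 0.071
```

>>> arm_command(
  rows=[
    [[0, 2, 37, 0, 0], [0, 0, 37, 0, 0], [0, 0, 37, 0, 0], [0, 0, 37, 0, 0], [0, 0, 20, 0, 0], [0, 0, 10, 0, 0], [0, 0, 8, 0, 0], [0, 0, 0, 0, 255]],
  ],
  force=25,
)

```text
time_s: 4.28
ee_pos: [0.525, 0.1145, 0.054]
tcp_rot: [[0.197, 0.98, -0.001], [0.98, -0.197, -0.0], [-0.0, -0.001, -1.0]]
wrist_force: [-0.2, -0.3, 0.3]
finger_gap: 0.0901
grasp_force: 0.0
```

>>> arm_command(
  rows=[
    [[0, 0, 0, 0, 255], [0, 0, 0, 0, 255], [0, 0, 0, 0, 255], [0, 0, 0, 0, 255], [0, 0, 0, 0, 255], [0, 0, 0, 0, 255]],
  ],
)

```text
time_s: 4.78
ee_pos: [0.5256, 0.115, 0.0552]
tcp_rot: [[0.198, 0.98, 0.001], [0.98, -0.198, 0.0], [0.0, 0.001, -1.0]]
wrist_force: [1.0, 0.7, 0.7]
finger_gap: 0.0508
grasp_force: 0.0
```

>>> arm_command(
  rows=[
    [[0, 0, 0, 0, 255], [0, 0, 0, 0, 255], [0, 0, 0, 0, 255], [0, 0, 0, 0, 255], [0, 0, 0, 0, 255], [0, 0, -10, 0, 255], [0, 0, -15, 0, 255], [0, 0, -20, 0, 255]],
  ],
)

```text
time_s: 5.45
ee_pos: [0.5239, 0.1147, 0.0991]
tcp_rot: [[0.198, 0.98, -0.003], [0.98, -0.198, -0.0], [-0.001, -0.003, -1.0]]
wrist_force: [0.1, 0.6, -0.1]
finger_gap: 0.0176
grasp_force: 25.0
```

Run:
```python
from h import *
st()
```

```text
t 5.45 pos [523.9 114.7  99.1] yaw 1.372 gap 17.6 gf 25.0 F [ 0.1  0.6 -0.1] q [ 0.12  0.08  1.81 -0.    1.26  0.32]
```

>>> arm_command(
  rows=[
    [[0, 0, -30, -0.1, 255], [0, 0, -30, -0.1, 255], [0, 0, -10, 0, 255], [-36, 3.6, 0, 0, 255], [-36, 3.6, 0, 0, 255], [-36, 3.6, 0, 0, 255], [-36, 3.6, 0, 0, 255], [-36, 3.6, 0, 0, 255]],
  ],
)

```text
time_s: 6.12
ee_pos: [0.5432, -0.0666, 0.1696]
tcp_rot: [[0.001, 1.0, -0.0], [1.0, -0.001, 0.0], [0.0, -0.0, -1.0]]
wrist_force: [-0.0, 0.3, -0.8]
finger_gap: 0.0176
grasp_force: 25.0
```

>>> arm_command(
  rows=[
    [[-36, 3.6, 0, 0, 255], [-36, 3.6, 0, 0, 255], [-36, 3.6, 0, 0, 255], [-36, 3.6, 0, 0, 255], [-36, 3.6, 0, 0, 255], [-36, 3.6, 0, 0, 255], [-36, 3.6, 0, -0.12, 255], [0, 0, 0, 0, 255]],
  ],
)

```text
time_s: 6.78
ee_pos: [0.5679, -0.3234, 0.1688]
tcp_rot: [[-0.123, 0.992, -0.001], [0.992, 0.123, -0.002], [-0.002, -0.001, -1.0]]
wrist_force: [-0.5, 0.6, -0.0]
finger_gap: 0.0176
grasp_force: 25.0
```

Run:
```python
from h import *
st(); im=r.read_camera("wrist"); cv2.imwrite("pics/w2.png",im)
for t,z in [("pry_bar_centre",.15),("tool_tray",.026)]: find(t,"wrist",z)
r.read_camera("top")
for t,z in [("pry_bar_centre",.15),("tool_tray",.026)]: find(t,"top",z)
```

```text
t 6.78 pos [ 567.9 -323.4  168.8] yaw 1.694 gap 17.6 gf 25.0 F [-0.5  0.6 -0. ] q [-0.59  0.31  1.41 -0.    1.42 -0.72]
tool_tray wrist 0.66 [353. 118.] world [ 610.6 -250. ] rect [ 598.7 -282. ] [219.6 150.8] 1.687
pry_bar_centre top 0.49 [290. 192.] world [ 523.4 -119. ] rect [ 514.8 -119.8] [34.8 32.4] 0.018
pry_bar_centre top 0.45 [341. 178.] world [ 556.6 -237.6] rect [ 557.4 -232.5] [27.8  9.3] 1.588
tool_tray top 0.94 [333. 165.] world [ 603.4 -229.4] rect [ 592.  -246.8] [150.4 144.1] 0.128
tool_tray top 0.37 [ 82. 169.] world [581.8 412.4] rect [565.4 351.8] [262.  179.7] 0.095
tool_tray top 0.35 [278. 161.] world [609.8 -89.2] rect [598.9 -74. ] [77.  22.1] 1.873
```

View pics/w2.png

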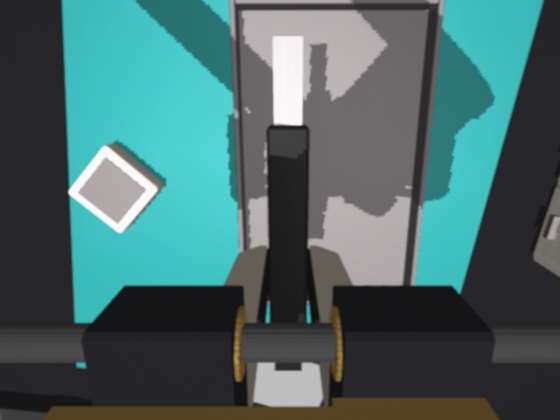

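The bar hangs in line with the tray (columns 268–308), between the walls at columns 240 and 420.

>>> arm_command(
  rows=[
    [[0, 0, 35, 0, 255], [0, 0, 35, 0, 255], [0, 0, 30, 0, 255], [0, 0, 20, 0, 255], [0, 0, 10, 0, 255], [0, 0, 8, 0, 255], [0, 0, 0, 0, 165], [0, 0, 0, 0, 165]],
  ],
)

```text
time_s: 7.75
ee_pos: [0.5698, -0.3171, 0.033]
tcp_rot: [[-0.121, 0.993, 0.001], [0.993, 0.121, -0.001], [-0.001, 0.001, -1.0]]
wrist_force: [0.9, 0.4, 0.1]
finger_gap: 0.0266
grasp_force: 0.0
```

>>> arm_command(
  rows=[
    [[0, 0, 0, 0, 165], [0, 0, 0, 0, 165], [0, 0, -10, 0, 165], [0, 0, -20, 0, 165], [0, 0, -30, 0, 165], [0, 0, -40, 0, 0], [0, 0, -40, 0, 0], [0, 0, 0, 0.12, 0]],
  ],
)

```text
time_s: 8.42
ee_pos: [0.5732, -0.3199, 0.1845]
tcp_rot: [[-0.003, 1.0, 0.013], [1.0, 0.003, -0.009], [-0.009, 0.013, -1.0]]
wrist_force: [2.0, -1.1, 2.5]
finger_gap: 0.0483
grasp_force: 0.0
```

Run:
```python
from h import *
st(); im=r.read_camera("wrist"); cv2.imwrite("pics/w3.png",im)
for t,z in [("pry_bar_centre",.018),("tool_tray",.026)]: find(t,"wrist",z)
```

```text
t 8.42 pos [ 573.2 -319.9  184.5] yaw 1.574 gap 48.3 gf 0.0 F [ 2.  -1.1  2.5] q [-0.59  0.3   1.4  -0.    1.43 -0.59]
pry_bar_centre wrist 0.6 [276. 154.] world [ 566.  -287.2] rect [ 565.7 -292.3] [154.8  19.2] 1.68
tool_tray wrist 0.83 [316. 131.] world [ 595.3 -266.3] rect [ 595.1 -291.5] [233.  145.5] 1.691
```

>>> arm_command(
  rows=[
    [[36, 5.6, 0, 0, 0], [36, 5.6, 0, 0, 0], [36, 5.6, 0, 0, 0], [36, 5.6, 0, 0, 0], [36, 5.6, 0, 0, 0], [36, 5.6, 0, 0, 0], [36, 5.6, 0, 0, 0], [36, 5.6, 0, 0, 0]],
  ],
)

```text
time_s: 9.23
ee_pos: [0.6122, -0.0272, 0.17]
tcp_rot: [[-0.005, 1.0, -0.003], [1.0, 0.005, 0.0], [0.0, -0.003, -1.0]]
wrist_force: [0.4, -0.1, -0.5]
finger_gap: 0.0929
grasp_force: 0.0
```

>>> arm_command(
  rows=[
    [[36, 5.6, 0, 0, 0], [36, 5.6, 0, 0, 0], [36, 5.6, 0, 0, 0], [36, 5.6, 0, 0, 0], [0, 0, 0, 0, 0], [0, 0, 0, 0, 0]],
  ],
)

```text
time_s: 9.73
ee_pos: [0.6345, 0.1169, 0.1698]
tcp_rot: [[-0.007, 1.0, -0.003], [1.0, 0.007, -0.0], [-0.0, -0.003, -1.0]]
wrist_force: [-0.7, -0.0, -0.3]
finger_gap: 0.0926
grasp_force: 0.0
```

Run:
```python
from h import *
st(); im=r.read_camera("wrist")
for t,z in [("brush_centre",.044)]: find(t,"wrist",z)
```

```text
t 9.73 pos [634.5 116.9 169.8] yaw 1.578 gap 92.6 gf 0.0 F [-0.7 -0.  -0.3] q [ 0.1   0.29  1.43 -0.    1.42  0.1 ]
brush_centre wrist 0.86 [291. 137.] world [637.2 165.7] rect [637.3 138.5] [167.2  28.1] 1.632
```

>>> arm_command(
  rows=[
    [[0, 2, 37, -0.05, 0], [0, 0, 37, 0, 0], [0, 0, 25, 0, 0], [0, 0, 10, 0, 0], [0, 0, 6, 0, 0], [0, 0, 0, 0, 255], [0, 0, 0, 0, 255], [0, 0, 0, 0, 255]],
  ],
  force=25,
)

```text
time_s: 10.5
ee_pos: [0.6394, 0.1148, 0.0592]
tcp_rot: [[-0.051, 0.999, 0.004], [0.999, 0.051, 0.0], [0.0, 0.004, -1.0]]
wrist_force: [0.4, -0.0, -0.5]
finger_gap: 0.0774
grasp_force: 0.0
```

>>> arm_command(
  rows=[
    [[0, 0, 0, 0, 255], [0, 0, 0, 0, 255], [0, 0, 0, 0, 255], [0, 0, 0, 0, 255], [0, 0, 0, 0, 255], [0, 0, 0, 0, 255], [0, 0, 0, 0, 255], [0, 0, 0, 0, 255]],
  ],
)

```text
time_s: 11.17
ee_pos: [0.6376, 0.115, 0.0566]
tcp_rot: [[-0.051, 0.999, -0.0], [0.999, 0.051, 0.0], [0.0, -0.0, -1.0]]
wrist_force: [-0.3, 0.0, 1.7]
finger_gap: 0.0243
grasp_force: 0.0
```

>>> arm_command(
  rows=[
    [[0, 0, 0, 0, 255], [0, 0, -10, 0, 255], [0, 0, -15, 0, 255], [0, 0, -30, 0, 255], [0, 0, -30, 0, 255], [0, 0, -30, 0.05, 255], [0, 0, 0, 0, 255]],
  ],
)

```text
time_s: 11.75
ee_pos: [0.6419, 0.1155, 0.1821]
tcp_rot: [[0.002, 1.0, 0.013], [1.0, -0.002, 0.001], [0.001, 0.013, -1.0]]
wrist_force: [0.9, -0.2, 1.1]
finger_gap: 0.0176
grasp_force: 25.0
```

>>> arm_command(
  rows=[
    [[-35.5, -0.6, 0, 0, 255], [-35.5, -0.6, 0, 0, 255], [-35.5, -0.6, 0, 0, 255], [-35.5, -0.6, 0, 0, 255], [-35.5, -0.6, 0, 0, 255], [-35.5, -0.6, 0, 0, 255], [-35.5, -0.6, 0, 0, 255], [-35.5, -0.6, 0, 0, 255]],
  ],
)

```text
time_s: 12.42
ee_pos: [0.6332, -0.1708, 0.1732]
tcp_rot: [[-0.001, 1.0, 0.002], [1.0, 0.001, -0.001], [-0.001, 0.002, -1.0]]
wrist_force: [0.1, 0.6, 0.0]
finger_gap: 0.0176
grasp_force: 25.0
```

>>> arm_command(
  rows=[
    [[-35.5, -0.6, 0, 0, 255], [-35.5, -0.6, 0, 0, 255], [-35.5, -0.6, 0, 0, 255], [-35.5, -0.6, 0, -0.12, 255], [0, 0, 0, 0, 255], [0, 0, 0, 0, 255]],
  ],
)

```text
time_s: 12.92
ee_pos: [0.6305, -0.3134, 0.1725]
tcp_rot: [[-0.118, 0.993, 0.001], [0.993, 0.118, -0.001], [-0.001, 0.001, -1.0]]
wrist_force: [0.3, 0.4, -1.4]
finger_gap: 0.0178
grasp_force: 25.0
```

Run:
```python
from h import *
st(); im=r.read_camera("wrist"); cv2.imwrite("pics/w4.png",im)
for t,z in [("brush_centre",.15),("tool_tray",.026),("pry_bar_centre",.018)]: find(t,"wrist",z)
```

```text
t 12.92 pos [ 630.5 -313.4  172.5] yaw 1.689 gap 17.8 gf 25.0 F [ 0.3  0.4 -1.4] q [-0.53  0.44  1.24 -0.    1.46 -0.65]
brush_centre wrist 0.68 [286. 215.] world [ 628.2 -287.5] rect [ 629.1 -287. ] [115.9  22. ] 1.702
tool_tray wrist 0.94 [238. 104.] world [ 586.7 -242.8] rect [ 599.  -282.8] [220.8 150.8] 1.702
```

View pics/w4.png

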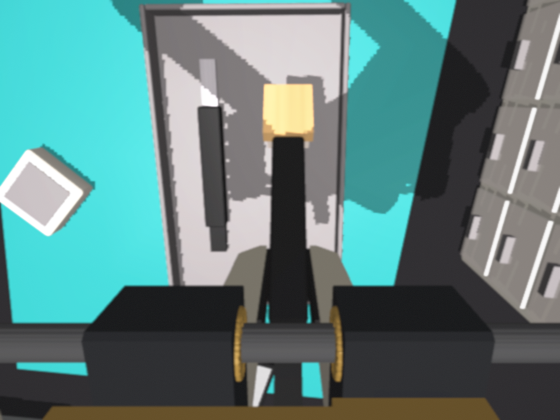

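The brush at column 287 is clear of the bar (210) and of the tray wall (345). Lowering it.

>>> arm_command(
  rows=[
    [[0, 0, 35, 0, 255], [0, 0, 35, 0, 255], [0, 0, 30, 0, 255], [0, 0, 20, 0, 255], [0, 0, 12, 0, 255], [0, 0, 7, 0, 255], [0, 0, 0, 0, 165], [0, 0, 0, 0, 165]],
  ],
)

```text
time_s: 13.78
ee_pos: [0.6317, -0.3107, 0.0339]
tcp_rot: [[-0.121, 0.993, 0.001], [0.993, 0.121, -0.001], [-0.001, 0.001, -1.0]]
wrist_force: [1.1, 0.8, 0.3]
finger_gap: 0.0266
grasp_force: 0.0
```

>>> arm_command(
  rows=[
    [[0, 0, 0, 0, 165], [0, 0, 0, 0, 165], [0, 0, -10, 0, 165], [0, 0, -20, 0, 165], [0, 0, -30, 0, 165], [0, 0, -40, 0, 0], [0, 0, -40, 0, 0], [0, 0, 0, 0.12, 0]],
  ],
)

```text
time_s: 14.45
ee_pos: [0.6352, -0.3135, 0.186]
tcp_rot: [[-0.003, 1.0, 0.014], [1.0, 0.003, -0.008], [-0.008, 0.014, -1.0]]
wrist_force: [1.3, -0.9, 2.2]
finger_gap: 0.0483
grasp_force: 0.0
```

Run:
```python
from h import *
st(); im=r.read_camera("wrist")
for t,z in [("brush_centre",.018),("pry_bar_centre",.018),("tool_tray",.026),("hub1_centre",.02)]: find(t,"wrist",z)
im=r.read_camera("top");cv2.imwrite("pics/top1.png",cv2.resize(im[90:300,30:420],None,fx=2,fy=2))
for t,z in [("brush_centre",.018),("pry_bar_centre",.018),("hub1_centre",.02),("puck1_centre",.02)]: find(t,"top",z,4,.1)
```

```text
t 14.45 pos [ 635.2 -313.5  186. ] yaw 1.574 gap 48.3 gf 0.0 F [ 1.3 -0.9  2.2] q [-0.53  0.43  1.23  0.    1.46 -0.53]
pry_bar_centre wrist 0.96 [203. 158.] world [ 566. -283.] rect [ 565.9 -288.3] [150.1  21.2] 1.68
tool_tray wrist 0.93 [241. 138.] world [ 596.6 -264.7] rect [ 594.9 -289.7] [230.2 144.5] 1.695
hub1_centre wrist 0.89 [ 48. 213.] world [ 431.6 -327. ] rect [ 431.9 -326.8] [60.3 55.7] 0.958
brush_centre top 0.64 [162. 246.] world [387.9 203.8] rect [384.5 208.6] [61.5 58.5] 1.59
brush_centre top 0.61 [333. 156.] world [ 626.  -229.8] rect [ 620.  -220.2] [33.3 28.4] 1.588
pry_bar_centre top 0.56 [350. 182.] world [ 559.4 -273.3] rect [ 562.6 -271.8] [69.1 18.6] 1.679
puck1_centre top 0.41 [278. 162.] world [608.5 -88.9] rect [602.7 -74.7] [76.4 22.7] 1.786
```

View pics/top1.png

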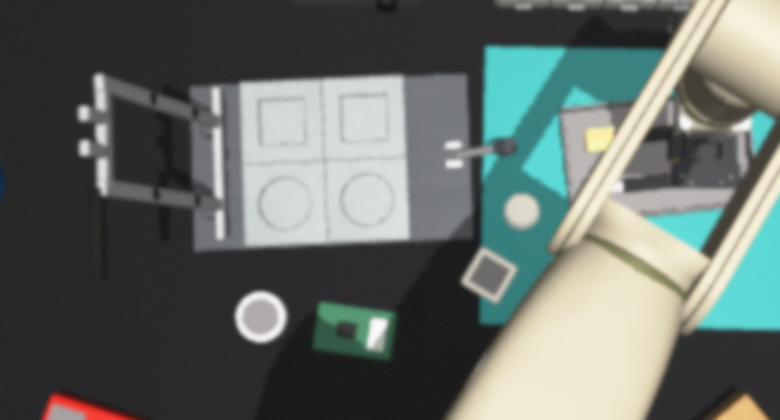

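Both tools lie in the tray. The pockets are empty (squares far, rounds near), and the puck, hubs and jar are where they were. Next is the right-hand hub.

>>> arm_command(
  rows=[
    [[-12, -33.4, 0, 0, 0], [-12, -33.4, 0, 0, 0], [-12, -33.4, 0, 0, 0], [-12, -33.4, 0, 0, 0], [-12, -33.4, 0, 0, 0], [-12, -33.4, 0, 0, 0], [0, 0, 0, 0, 0], [0, 0, 0, 0, 0]],
  ],
)

```text
time_s: 15.62
ee_pos: [0.429, -0.3839, 0.1725]
tcp_rot: [[0.001, 1.0, -0.0], [1.0, -0.001, 0.0], [0.0, -0.0, -1.0]]
wrist_force: [0.7, 0.3, -0.2]
finger_gap: 0.0929
grasp_force: 0.0
```

Run:
```python
from h import *
st(); im=r.read_camera("wrist")
for t,z in [("hub1_centre",.02)]: find(t,"wrist",z)
```

```text
t 15.62 pos [ 429.  -383.9  172.5] yaw 1.569 gap 92.9 gf 0.0 F [ 0.7  0.3 -0.2] q [-0.82  0.11  1.64 -0.    1.4  -0.82]
hub1_centre wrist 0.88 [284. 136.] world [ 428.3 -335.3] rect [ 427.4 -336.3] [55.3 54.5] 0.954
```

>>> arm_command(
  rows=[
    [[24, -0.5, 0, 0, 0], [24, -0.5, 0, 0, 0], [0, 0, 20, 0.123, 0], [0, 0, 20, 0.123, 0], [0, 0, 20, 0.123, 0], [0, 0, 20, 0.123, 0], [0, 0, 20, 0.123, 0], [0, 0, 0, 0, 0]],
  ],
  force=20,
)

```text
time_s: 16.38
ee_pos: [0.4284, -0.3322, 0.068]
tcp_rot: [[0.579, 0.815, -0.005], [0.815, -0.579, 0.005], [0.001, -0.007, -1.0]]
wrist_force: [0.2, 1.3, -0.2]
finger_gap: 0.0929
grasp_force: 0.0
```

>>> arm_command(
  rows=[
    [[0, 0, 20, 0, 0], [0, 0, 12, 0, 0], [0, 0, 8, 0, 0], [0, 0, 0, 0, 255], [0, 0, 0, 0, 255], [0, 0, 0, 0, 255], [0, 0, 0, 0, 255], [0, 0, 0, 0, 255]],
  ],
)

```text
time_s: 17.05
ee_pos: [0.4301, -0.3357, 0.0337]
tcp_rot: [[0.576, 0.817, 0.001], [0.817, -0.576, -0.001], [-0.0, 0.002, -1.0]]
wrist_force: [0.6, -0.0, -0.2]
finger_gap: 0.0644
grasp_force: 0.0
```

>>> arm_command(
  rows=[
    [[0, 0, 0, 0, 255], [0, 0, 0, 0, 255], [0, 0, 0, 0, 255], [0, 0, 0, 0, 255]],
  ],
)

```text
time_s: 17.38
ee_pos: [0.4297, -0.3354, 0.0332]
tcp_rot: [[0.576, 0.817, 0.0], [0.817, -0.576, -0.0], [-0.0, 0.0, -1.0]]
wrist_force: [-2.2, 1.0, 5.2]
finger_gap: 0.0536
grasp_force: 20.0
```

```bash
python3 -c "
from h import *
st()"
```

```text
t 17.38 pos [ 429.7 -335.4   33.2] yaw 0.957 gap 53.6 gf 20.0 F [-2.2  1.   5.2] q [-0.76  0.19  1.83 -0.    1.13 -0.14]
```

>>> arm_command(
  rows=[
    [[0, 0, -10, 0, 255], [0, 0, -20, 0, 255], [0, 0, -35, 0, 255], [0, 0, -35, -0.123, 255], [0, 0, -37, -0.123, 255], [0, 0, 0, -0.123, 255], [0, 0, 0, -0.123, 255], [0, 0, 0, -0.123, 255]],
  ],
)

```text
time_s: 18.05
ee_pos: [0.43, -0.3356, 0.1713]
tcp_rot: [[-0.007, 1.0, 0.002], [1.0, 0.007, -0.002], [-0.002, 0.002, -1.0]]
wrist_force: [-0.5, 0.1, -1.3]
finger_gap: 0.0539
grasp_force: 20.0
```

>>> arm_command(
  rows=[
    [[32.4, 19.2, 0, 0, 255], [32.4, 19.2, 0, 0, 255], [32.4, 19.2, 0, 0, 255], [32.4, 19.2, 0, 0, 255], [32.4, 19.2, 0, 0, 255], [32.4, 19.2, 0, 0, 255], [32.4, 19.2, 0, 0, 255], [32.4, 19.2, 0, 0, 255]],
  ],
)

```text
time_s: 18.72
ee_pos: [0.5834, -0.074, 0.1701]
tcp_rot: [[-0.001, 1.0, 0.0], [1.0, 0.001, -0.0], [-0.0, 0.0, -1.0]]
wrist_force: [-0.2, -0.9, -1.5]
finger_gap: 0.0535
grasp_force: 20.0
```

>>> arm_command(
  rows=[
    [[32.4, 19.2, 0, 0, 255], [32.4, 19.2, 0, 0, 255], [32.4, 19.2, 0, 0, 255], [0, 0, 0, -0.066, 255], [0, 0, 0, 0, 255], [0, 0, 0, 0, 255]],
  ],
)

```text
time_s: 19.22
ee_pos: [0.6401, 0.0215, 0.1695]
tcp_rot: [[-0.066, 0.998, -0.001], [0.998, 0.066, -0.0], [-0.0, -0.001, -1.0]]
wrist_force: [-0.8, -0.2, -1.4]
finger_gap: 0.0538
grasp_force: 20.0
```

Run:
```python
from h import *
st(); im=r.read_camera("wrist"); cv2.imwrite("pics/w5.png",im)
for t,z in [("nest_square1",.03),("hub1_centre",.16)]: find(t,"wrist",z)
```

```text
t 19.22 pos [640.1  21.5 169.5] yaw 1.637 gap 53.8 gf 20.0 F [-0.8 -0.2 -1.4] q [-0.05  0.28  1.45 -0.    1.41 -0.11]
nest_square1 wrist 0.91 [294.  21.] world [636.7 149.2] rect [636.6 148.1] [103.8  28.5] 0.065
nest_square1 wrist 0.69 [224. 373.] world [ 593.9 -146.3] rect [ 589.9 -151.3] [34.1 27.8] 1.528
nest_square1 wrist 0.64 [295. 115.] world [642.2  86.3] rect [641.   81.8] [104.4 104.4] 0.062
hub1_centre wrist 0.62 [285. 266.] world [639.6  24.5] rect [640.7  22.5] [54.4 51.5] 1.633
```

View pics/w5.png

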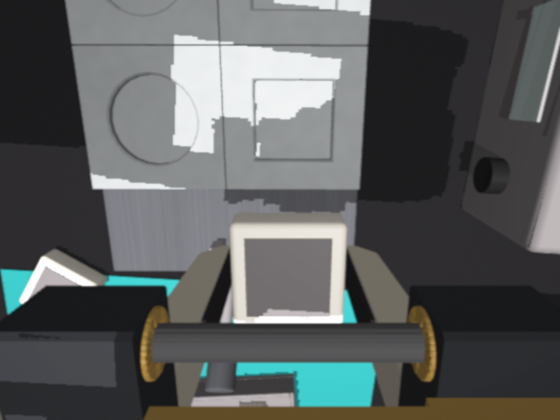

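The held hub's top face spans columns 231–346 and rows 214–317. The target pocket spans columns 253–334 and rows 79–161.

Run:
```python
from h import *
st(); c=r.get_calibration("wrist")
print("cam",-c["R"].T@c["t"])
P=lambda u,z:np.round(p2w("wrist",u,z,c)*1000,1)
for z in(.155,.158): print([P(u,z) for u in((231,214),(346,214),(346,317),(231,317))])
print([P(u,.03) for u in((253,79),(334,79),(334,161),(253,161))])
```

```text
t 19.37 pos [640.   20.2 169.8] yaw 1.635 gap 54.0 gf 20.0 F [-0.5  0.6 -2.2] q [-0.05  0.28  1.45 -0.    1.41 -0.11]
cam [0.63606034 0.09678206 0.31317884]
[array([614. ,  45.8, 155. ]), array([665.2,  49.1, 155. ]), array([670.8,  -3.1, 155. ]), array([615.1,  -6.6, 155. ])]
[array([614.4,  46.7, 158. ]), array([664.7,  50. , 158. ]), array([670.2,  -1.2, 158. ]), array([615.5,  -4.7, 158. ])]
[array([610.2, 108.8,  30. ]), array([668.6, 112.5,  30. ]), array([674.5,  53.1,  30. ]), array([612.4,  49.2,  30. ])]
```

>>> arm_command(
  rows=[
    [[29.5, 2.2, 0, 0, 255], [29.5, 2.2, 0, 0, 255], [0, 0, 30, 0, 255], [0, 0, 30, 0, 255], [0, 0, 25, 0, 255], [0, 0, 15, 0, 255], [0, 0, 5, 0, 255], [0, 0, 0, 0, 255]],
  ],
)

```text
time_s: 20.03
ee_pos: [0.6397, 0.0796, 0.0635]
tcp_rot: [[-0.065, 0.998, -0.002], [0.998, 0.065, -0.0], [0.0, -0.003, -1.0]]
wrist_force: [-0.2, 0.0, 0.1]
finger_gap: 0.0542
grasp_force: 20.0
```

>>> arm_command(
  rows=[
    [[0, 0, 3, 0, 255], [0, 0, 3, 0, 255], [0, 0, 3, 0, 255], [0, 0, 0, 0, 255], [0, 0, 0, 0, 255]],
  ],
)

```text
time_s: 20.45
ee_pos: [0.6419, 0.0808, 0.0582]
tcp_rot: [[-0.067, 0.998, 0.003], [0.998, 0.067, 0.0], [0.0, 0.003, -1.0]]
wrist_force: [-3.8, 2.5, 6.8]
finger_gap: 0.0536
grasp_force: 20.0
```

```bash
python3 -c "
from h import *
st()"
```

```text
t 20.45 pos [641.9  80.8  58.2] yaw 1.638 gap 53.6 gf 20.0 F [-3.8  2.5  6.8] q [ 0.05  0.4   1.51  0.    1.22 -0.02]
```

>>> arm_command(
  rows=[
    [[0, 0, 0, 0, 60], [0, 0, 0, 0, 60], [0, 0, 0, 0, 60], [0, 0, 0, 0, 60], [0, 0, -10, 0, 60], [0, 0, -30, 0, 0], [-30, 0, -38, 0, 0], [-30, 0, -38, 0, 0]],
  ],
)

```text
time_s: 21.12
ee_pos: [0.6436, 0.0298, 0.1622]
tcp_rot: [[-0.07, 0.998, -0.001], [0.998, 0.07, 0.0], [0.0, -0.001, -1.0]]
wrist_force: [1.0, -0.6, 0.4]
finger_gap: 0.0868
grasp_force: 0.0
```

>>> arm_command(
  rows=[
    [[0, 0, 0, 0, 0], [0, 0, 0, 0, 0]],
  ],
)

```text
time_s: 21.28
ee_pos: [0.6466, 0.0276, 0.1654]
tcp_rot: [[-0.065, 0.998, 0.007], [0.998, 0.065, -0.0], [-0.001, 0.007, -1.0]]
wrist_force: [0.0, 0.3, -0.4]
finger_gap: 0.0926
grasp_force: 0.0
```

Run:
```python
from h import *
st(); im=r.read_camera("wrist"); cv2.imwrite("pics/w6.png",im)
for t,z in [("nest_square1",.03),("hub1_centre",.043)]: find(t,"wrist",z)
```

```text
t 21.28 pos [646.6  27.6 165.4] yaw 1.636 gap 92.6 gf 0.0 F [ 0.   0.3 -0.4] q [-0.04  0.29  1.44 -0.    1.4  -0.1 ]
nest_square1 wrist 0.88 [282.  26.] world [634.6 152.5] rect [634.2 151.6] [102.9  32.9] 0.066
nest_square1 wrist 0.85 [286. 100.] world [640.5 104.5] rect [638.5  83.8] [104.1 103.1] 0.065
hub1_centre wrist 0.72 [285. 135.] world [639.7  81.5] rect [639.1  79.3] [54.  53.6] 0.067
```

View pics/w6.png

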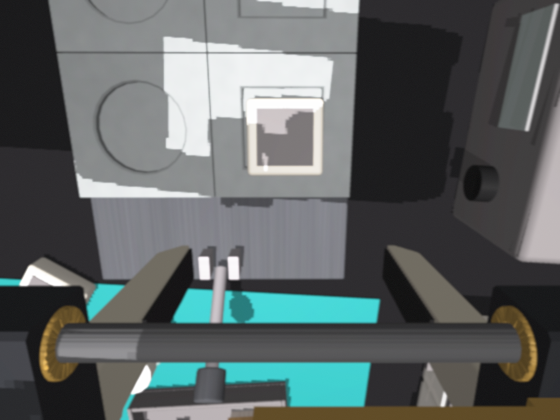

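The hub is in the pocket, its top face at columns 248–323 and rows 99–175, with the pocket's far edge at row 87. I'll check the seating numerically, using the scene view as well.

Run:
```python
from h import *
c=r.get_calibration("wrist"); print("cam",-c["R"].T@c["t"])
P=lambda u,z:np.round(p2w("wrist",u,z,c)[:2]*1000,1)
for z in(.043,.05): print(z,[P(u,z) for u in((248,99),(323,99),(323,175),(248,175))])
print([P(u,.03) for u in((242,87),(328,87))])
im=r.read_camera("scene")
find("hub1_centre","scene",.043)
m=w2p("scene",(.64,.08,.04)); print(m)
x,y=m.astype(int); cv2.imwrite("pics/s2.png",cv2.resize(im[y-45:y+45,x-60:x+90],None,fx=5,fy=5,interpolation=2))
```

```text
cam [0.63949696 0.10604099 0.3031323 ]
0.043 [array([612.3, 104.1]), array([662.7, 107.5]), array([667.5,  55.7]), array([614.2,  52.1])]
0.05 [array([613. , 104.2]), array([662.1, 107.5]), array([666.8,  57.1]), array([614.9,  53.6])]
[array([606.4, 111.8]), array([666.6, 115.9])]
hub1_centre scene 0.58 [349. 265.] world [654.8  77. ] rect [651.   73.9] [60.6 55.1] 0.047
[349.02635223 260.26229987]
```

View pics/s2.png

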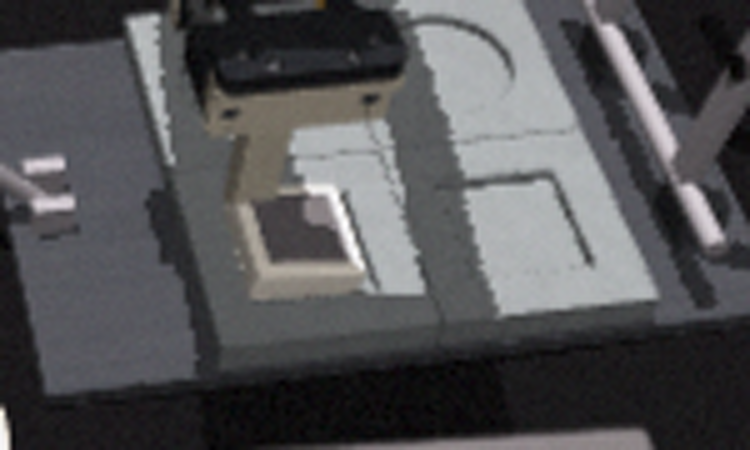

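The hub sits about 5 mm short along y and rests on the pocket's near rim. I'll regrip it, lift it slightly, shift +5 mm and release.

>>> arm_command(
  rows=[
    [[30, 0, 38, 0, 0], [30, 0, 38, 0, 0], [0, 0, 30, 0, 0], [0, 0, 7, 0, 0], [0, 0, 3, 0, 255], [0, 0, 0, 0, 255], [0, 0, 0, 0, 255], [0, 0, 0, 0, 255]],
  ],
)

```text
time_s: 22.2
ee_pos: [0.6411, 0.0803, 0.0562]
tcp_rot: [[-0.067, 0.998, 0.0], [0.998, 0.067, -0.0], [-0.0, 0.0, -1.0]]
wrist_force: [0.8, 0.2, 0.8]
finger_gap: 0.0708
grasp_force: 0.0
```

>>> arm_command(
  rows=[
    [[0, 0, 0, 0, 255], [0, 0, 0, 0, 255], [0, 0, 0, 0, 255], [0, 0, 0, 0, 255], [0, 0, 0, 0, 255], [0, 0, -4, 0, 255], [0, 0, -4, 0, 255], [0, 0, 0, 0, 255]],
  ],
)

```text
time_s: 22.87
ee_pos: [0.6412, 0.0807, 0.0646]
tcp_rot: [[-0.067, 0.998, 0.001], [0.998, 0.067, 0.0], [0.0, 0.001, -1.0]]
wrist_force: [0.2, 0.5, -0.7]
finger_gap: 0.0538
grasp_force: 20.0
```

>>> arm_command(
  rows=[
    [[3, -1, 0, 0, 255], [2, 0, 0, 0, 255], [0, 0, 0, 0, 255], [0, 0, 4, 0, 255], [0, 0, 4, 0, 255], [0, 0, 0, 0, 255], [0, 0, 0, 0, 255]],
  ],
)

```text
time_s: 23.45
ee_pos: [0.6393, 0.0855, 0.0552]
tcp_rot: [[-0.067, 0.998, -0.001], [0.998, 0.067, 0.0], [0.0, -0.001, -1.0]]
wrist_force: [0.1, 0.4, -0.9]
finger_gap: 0.054
grasp_force: 20.0
```

>>> arm_command(
  rows=[
    [[0, 0, 0, 0, 60], [0, 0, 0, 0, 60], [0, 0, 0, 0, 60], [0, 0, 0, 0, 60], [0, 0, -10, 0, 60], [0, 0, -30, 0, 0], [-30, 0, -38, 0, 0], [-30, 0, -38, 0, 0]],
  ],
)

```text
time_s: 24.12
ee_pos: [0.6423, 0.0347, 0.1624]
tcp_rot: [[-0.07, 0.998, -0.001], [0.998, 0.07, 0.0], [0.0, -0.001, -1.0]]
wrist_force: [0.5, 0.1, 0.8]
finger_gap: 0.0864
grasp_force: 0.0
```

>>> arm_command(
  rows=[
    [[0, 0, 0, 0, 0], [0, 0, 0, 0, 0], [0, 0, 0, 0, 0], [0, 0, 0, 0, 0]],
  ],
)

```text
time_s: 24.45
ee_pos: [0.6419, 0.0346, 0.1595]
tcp_rot: [[-0.067, 0.998, -0.003], [0.998, 0.067, 0.0], [0.001, -0.003, -1.0]]
wrist_force: [-0.1, 0.3, -0.7]
finger_gap: 0.0929
grasp_force: 0.0
```

Run:
```python
from h import *
st(); im=r.read_camera("wrist")
for t,z in [("nest_square1",.03),("hub1_centre",.043)]: find(t,"wrist",z)
m=w2p("wrist",(.64,.08,.04)).astype(int); x,y=m; a=im[max(0,y-80):y+80,x-80:x+80]
im=r.read_camera("scene"); x,y=349,260; b=im[y-40:y+40,x-40:x+40]
cv2.imwrite("pics/c3.png",np.hstack([cv2.resize(a,(400,400),interpolation=2),cv2.resize(b,(400,400),interpolation=2)])); print(m)
```

```text
t 24.45 pos [641.9  34.6 159.5] yaw 1.638 gap 92.9 gf 0.0 F [-0.1  0.3 -0.7] q [-0.03  0.29  1.45  0.    1.4  -0.09]
nest_square1 wrist 0.78 [290. 106.] world [639.  106.6] rect [640.5  82.5] [105.  104.7] 1.633
nest_square1 wrist 0.63 [292.  30.] world [637.1 155.7] rect [636.  153.7] [103.9  40.2] 0.067
hub1_centre wrist 0.73 [291. 140.] world [641.1  84.2] rect [640.1  81.5] [53.2 53. ] 0.068
[288 145]
```

View pics/c3.png

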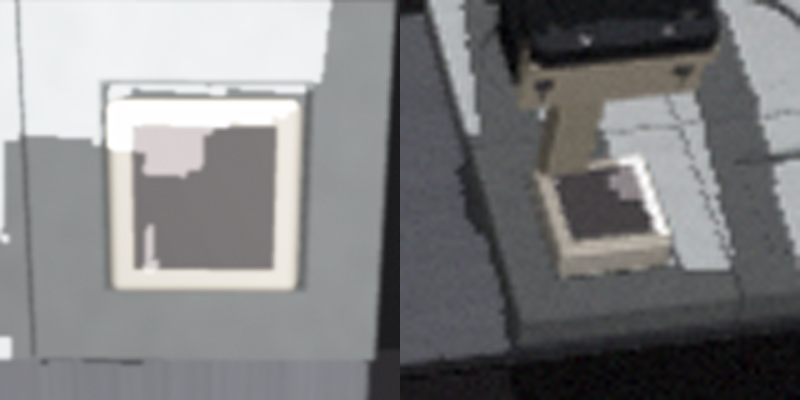

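The hub is now seated, with an even gap all round in the crop and about zero force on lowering. Next is the second hub.

>>> arm_command(
  rows=[
    [[0, 0, 0, 0.067, 0], [-23.4, -28.3, 0, 0, 0], [-23.4, -28.3, 0, 0, 0], [-23.4, -28.3, 0, 0, 0], [-23.4, -28.3, 0, 0, 0], [-23.4, -28.3, 0, 0, 0], [-23.4, -28.3, 0, 0, 0], [-23.4, -28.3, 0, 0, 0]],
  ],
)

```text
time_s: 25.32
ee_pos: [0.4432, -0.1301, 0.1604]
tcp_rot: [[-0.001, 1.0, -0.001], [1.0, 0.001, 0.0], [0.0, -0.001, -1.0]]
wrist_force: [0.0, -1.6, 0.5]
finger_gap: 0.093
grasp_force: 0.0
```

>>> arm_command(
  rows=[
    [[0, 0, 0, 0, 0], [0, 0, 0, 0, 0], [0, 0, 0, 0, 0]],
  ],
)

```text
time_s: 25.57
ee_pos: [0.4451, -0.1296, 0.161]
tcp_rot: [[0.001, 1.0, 0.0], [1.0, -0.001, 0.0], [0.0, 0.0, -1.0]]
wrist_force: [-0.0, 0.3, -0.6]
finger_gap: 0.0932
grasp_force: 0.0
```

Run:
```python
from h import *
st(); im=r.read_camera("wrist")
for t,z in [("hub1_centre",.02)]: find(t,"wrist",z)
```

```text
t 25.57 pos [ 445.1 -129.6  161. ] yaw 1.57 gap 93.2 gf 0.0 F [-0.   0.3 -0.6] q [-0.39 -0.2   1.95  0.    1.38 -0.39]
```

Run:
```python
from h import *
im=r.read_camera("wrist"); cv2.imwrite("pics/w7.png",im)
for t,z in [("hub1_centre",.02),("puck1_centre",.02),("flux_jar",.055)]: find(t,"wrist",z,3,.05)
r.read_camera("top"); find("hub1_centre","top",.02,4,.05);find("puck1_centre","top",.02,4,.05)
```

```text
hub1_centre top 0.79 [212. 146.] world [647.5  83.3] rect [641.7  83.2] [57.1 54.1] 0.024
```

View pics/w7.png

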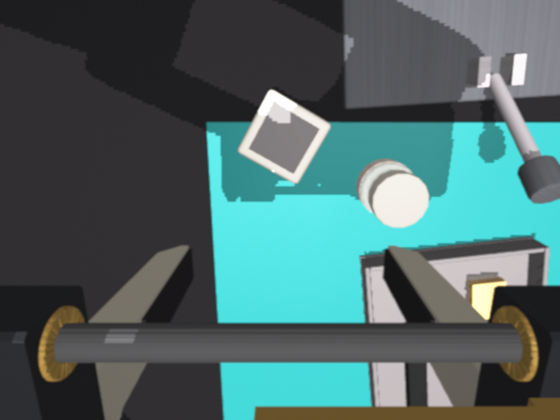

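The hub has corners at (273,90), (331,127), (295,183) and (238,148). The jar is at (400,195), so I'll close along the other pair of sides to stay clear of it.

Run:
```python
from h import *
st(); c=r.get_calibration("wrist")
P=np.array([p2w("wrist",u,.019,c)[:2]*1000 for u in((273,90),(331,127),(295,183),(238,148))])
print(P,P.mean(0)); d=np.roll(P,-1,0)-P; print(np.hypot(*d.T),np.arctan2(d[:,1],d[:,0]))
```

```text
t 26.02 pos [ 445.  -129.5  160.9] yaw 1.572 gap 93.0 gf 0.0 F [0.7 0.1 0. ] q [-0.39 -0.19  1.95 -0.    1.38 -0.39]
[[ 435.20779038  -46.65819785]
 [ 478.66515     -73.26703602]
 [ 451.78819023 -116.4678618 ]
 [ 407.97601537  -89.09401162]] [443.40928649 -81.37177682]
[50.95657341 50.87909506 51.66076209 50.42189861] [-0.54941284 -2.12733634  2.58313712  1.00026614]
```

>>> arm_command(
  rows=[
    [[24, -0.8, 0, -0.114, 40], [24, -0.8, 0, -0.114, 40], [0, 0, 0, -0.114, 40], [0, 0, 0, -0.114, 40], [0, 0, 0, -0.114, 40], [0, 0, 0, -0.114, 40], [0, 0, 0, -0.114, 40], [0, 0, 0, -0.114, 40]],
  ],
)

```text
time_s: 26.68
ee_pos: [0.4406, -0.0819, 0.1611]
tcp_rot: [[-0.794, 0.607, 0.0], [0.607, 0.794, -0.0], [-0.0, 0.0, -1.0]]
wrist_force: [0.1, -0.1, -0.1]
finger_gap: 0.0785
grasp_force: 0.0
```

>>> arm_command(
  rows=[
    [[0, 0, 20, -0.114, 40], [0, 0, 20, 0, 40], [0, 0, 20, 0, 40], [0, 0, 0, 0, 40], [0, 0, 0, 0, 40]],
  ],
)

```text
time_s: 27.1
ee_pos: [0.4396, -0.0817, 0.1003]
tcp_rot: [[-0.855, 0.518, -0.003], [0.518, 0.855, 0.001], [0.003, -0.001, -1.0]]
wrist_force: [-0.1, -0.2, 0.5]
finger_gap: 0.0785
grasp_force: 0.0
```

```bash
python3 -c "
from h import *
st()"
```

```text
t 27.1 pos [439.6 -81.7 100.3] yaw 2.597 gap 78.5 gf 0.0 F [-0.1 -0.2  0.5] q [-0.3  -0.17  2.05  0.    1.27 -1.32]
```

>>> arm_command(
  rows=[
    [[-2.6, 1.5, 25, 0, 40], [0, 0, 25, 0, 40], [0, 0, 12, 0, 40], [0, 0, 5, 0, 40], [0, 0, 0, 0, 255], [0, 0, 0, 0, 255], [0, 0, 0, 0, 255], [0, 0, 0, 0, 255]],
  ],
  force=20,
)

```text
time_s: 27.77
ee_pos: [0.4448, -0.0825, 0.0356]
tcp_rot: [[-0.855, 0.518, 0.003], [0.518, 0.855, -0.001], [-0.003, 0.001, -1.0]]
wrist_force: [0.9, 0.9, -0.1]
finger_gap: 0.0567
grasp_force: 0.0
```

>>> arm_command(
  rows=[
    [[0, 0, 0, 0, 255], [0, 0, 0, 0, 255], [0, 0, 0, 0, 255], [0, 0, 0, 0, 255], [0, 0, 0, 0, 255]],
  ],
)

```text
time_s: 28.18
ee_pos: [0.4447, -0.0825, 0.0355]
tcp_rot: [[-0.855, 0.518, 0.002], [0.518, 0.855, -0.001], [-0.002, 0.001, -1.0]]
wrist_force: [-1.0, 0.6, 7.1]
finger_gap: 0.0535
grasp_force: 19.9
```

```bash
python3 -c "
from h import *
st()"
```

```text
t 28.18 pos [444.7 -82.5  35.5] yaw 2.597 gap 53.5 gf 19.9 F [-1.   0.6  7.1] q [-0.3  -0.06  2.08  0.    1.12 -1.32]
```

>>> arm_command(
  rows=[
    [[0, 0, -10, 0, 255], [0, 0, -20, 0, 255], [0, 0, -35, 0, 255], [0, 0, -35, 0.114, 255], [0, 0, -30, 0.114, 255], [0, 0, 0, 0.114, 255], [0, 0, 0, 0.114, 255], [0, 0, 0, 0.114, 255]],
  ],
)

```text
time_s: 28.85
ee_pos: [0.4439, -0.0822, 0.1657]
tcp_rot: [[-0.435, 0.9, 0.002], [0.9, 0.435, -0.001], [-0.001, 0.002, -1.0]]
wrist_force: [-0.5, -1.3, -2.8]
finger_gap: 0.0534
grasp_force: 19.9
```

>>> arm_command(
  rows=[
    [[0, 0, 0, 0.114, 255], [0, 0, 0, 0.114, 255], [0, 0, 0, 0.114, 255], [0, 0, 0, 0.114, 255], [26, 23.6, 0, 0, 255], [26, 23.6, 0, 0, 255], [26, 23.6, 0, 0, 255], [26, 23.6, 0, 0, 255]],
  ],
)

```text
time_s: 29.52
ee_pos: [0.5386, 0.023, 0.1647]
tcp_rot: [[0.001, 1.0, 0.0], [1.0, -0.001, -0.0], [-0.0, 0.0, -1.0]]
wrist_force: [0.6, -0.9, -1.1]
finger_gap: 0.0536
grasp_force: 19.9
```

>>> arm_command(
  rows=[
    [[26, 23.6, 0, 0, 255], [26, 23.6, 0, 0, 255], [26, 23.6, 0, 0, 255], [26, 23.6, 0, 0, 255], [0, 0, 0, -0.066, 255], [0, 0, 0, 0, 255], [0, 0, 0, 0, 255], [0, 0, 0, 0, 255]],
  ],
)

```text
time_s: 30.18
ee_pos: [0.6318, 0.1252, 0.1644]
tcp_rot: [[-0.064, 0.998, -0.0], [0.998, 0.064, -0.0], [-0.0, -0.0, -1.0]]
wrist_force: [-0.5, -0.3, -0.9]
finger_gap: 0.0535
grasp_force: 19.9
```

Run:
```python
from h import *
st(); im=r.read_camera("wrist"); cv2.imwrite("pics/w8.png",im)
for t,z in [("nest_square1",.03),("hub1_centre",.15)]: find(t,"wrist",z)
```

```text
t 30.18 pos [631.8 125.2 164.4] yaw 1.635 gap 53.5 gf 19.9 F [-0.5 -0.3 -0.9] q [ 0.12  0.29  1.44 -0.    1.41  0.05]
nest_square1 wrist 0.84 [296. 114.] world [635.1 191.2] rect [634.2 187.3] [105.3 104.5] 0.064
nest_square1 wrist 0.66 [335. 199.] world [669.8 129. ] rect [639.1 112.4] [105.4  47.2] 0.046
hub1_centre wrist 0.63 [150. 116.] world [571.8 191.1] rect [572.4 189.7] [59.5 58.6] 0.064
```

View pics/w8.png

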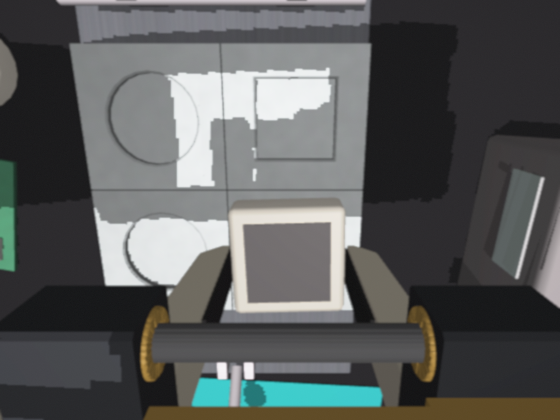

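The held hub is at columns 229–346 and rows 200–308, and the far square pocket at columns 253–338 and rows 77–161.

>>> arm_command(
  rows=[
    [[29.5, 3.1, 0, 0, 255], [29.5, 3.1, 0, 0, 255], [0, 0, 30, 0, 255], [0, 0, 30, 0, 255], [0, 0, 25, 0, 255], [0, 0, 12, 0, 255], [0, 0, 0, 0, 255], [0, 0, 0, 0, 255]],
  ],
)

```text
time_s: 31.0
ee_pos: [0.6346, 0.1847, 0.0676]
tcp_rot: [[-0.065, 0.998, -0.0], [0.998, 0.065, -0.0], [-0.0, -0.0, -1.0]]
wrist_force: [0.6, 0.2, -1.5]
finger_gap: 0.0536
grasp_force: 19.9
```

>>> arm_command(
  rows=[
    [[0, 0, 3, 0, 255], [0, 0, 3, 0, 255], [0, 0, 3, 0, 255], [0, 0, 0, 0, 255], [0, 0, 0, 0, 255]],
  ],
)

```text
time_s: 31.42
ee_pos: [0.6361, 0.1858, 0.0615]
tcp_rot: [[-0.066, 0.998, 0.004], [0.998, 0.066, 0.001], [0.001, 0.004, -1.0]]
wrist_force: [-5.7, 0.3, 8.5]
finger_gap: 0.054
grasp_force: 20.2
```

```bash
python3 -c "
from h import *
st()"
```

```text
t 31.42 pos [636.1 185.8  61.5] yaw 1.637 gap 54.0 gf 20.2 F [-5.7  0.3  8.5] q [0.21 0.43 1.46 0.   1.24 0.14]
```

The force of −5.7 N in x shows it is touching the +x rim, so I'll shift it −2.5 mm in x.

>>> arm_command(
  rows=[
    [[0, 0, -3, 0, 255], [0, -2.5, 0, 0, 255], [0, 0, 0, 0, 255], [0, 0, 3, 0, 255], [0, 0, 0, 0, 255], [0, 0, 0, 0, 255]],
  ],
)

```text
time_s: 31.92
ee_pos: [0.6325, 0.185, 0.0583]
tcp_rot: [[-0.066, 0.998, 0.001], [0.998, 0.066, 0.0], [0.0, 0.001, -1.0]]
wrist_force: [1.7, 0.0, 1.5]
finger_gap: 0.0536
grasp_force: 19.9
```

```bash
python3 -c "
from h import *
st()"
```

```text
t 31.92 pos [632.5 185.   58.3] yaw 1.637 gap 53.6 gf 19.9 F [1.7 0.  1.5] q [ 0.21  0.43  1.47 -0.    1.24  0.14]
```

>>> arm_command(
  rows=[
    [[0, 0, 0, 0, 60], [0, 0, 0, 0, 60], [0, 0, 0, 0, 60], [0, 0, 0, 0, 60], [0, 0, -10, 0, 60], [0, 0, -30, 0, 0], [-30, 0, -35, 0, 0], [-30, 0, -35, 0, 0]],
  ],
)

```text
time_s: 32.58
ee_pos: [0.6349, 0.1316, 0.1626]
tcp_rot: [[-0.069, 0.998, -0.001], [0.998, 0.069, 0.0], [0.0, -0.001, -1.0]]
wrist_force: [0.7, 0.0, 0.8]
finger_gap: 0.0868
grasp_force: 0.0
```

>>> arm_command(
  rows=[
    [[0, 0, 0, 0, 0], [0, 0, 0, 0, 0], [0, 0, 0, 0, 0], [0, 0, 0, 0, 0]],
  ],
)

```text
time_s: 32.92
ee_pos: [0.6346, 0.1314, 0.1599]
tcp_rot: [[-0.066, 0.998, -0.002], [0.998, 0.066, -0.0], [0.0, -0.002, -1.0]]
wrist_force: [-0.0, -0.9, -0.9]
finger_gap: 0.093
grasp_force: 0.0
```

Run:
```python
from h import *
st(); im=r.read_camera("wrist")
for t,z in [("nest_square1",.03),("hub1_centre",.043),("puck1_centre",.02)]: find(t,"wrist",z)
m=w2p("wrist",(.632,.185,.04)).astype(int); x,y=m; a=im[max(0,y-80):y+80,x-80:x+80]
im=r.read_camera("scene"); x,y=w2p("scene",(.636,.135,.04)).astype(int); b=im[y-40:y+40,x-40:x+40]
cv2.imwrite("pics/c4.png",np.hstack([cv2.resize(a,(400,400),interpolation=2),cv2.resize(b,(400,400),interpolation=2)])); print(m)
r.read_camera("top"); find("puck1_centre","top",.02)
```

```text
t 32.92 pos [634.6 131.4 159.9] yaw 1.637 gap 93.0 gf 0.0 F [-0.  -0.9 -0.9] q [0.12 0.31 1.43 0.   1.4  0.06]
nest_square1 wrist 0.86 [292. 230.] world [639.8 109.6] rect [640.6  83.1] [104.9 104.7] 1.628
nest_square1 wrist 0.56 [292.  87.] world [632.3 215.8] rect [633.8 187.3] [103.6 103.4] 0.064
nest_square1 wrist 0.48 [ 4. 82.] world [431.3 206.1] rect [432.  206.3] [35.2  6.9] 1.426
hub1_centre wrist 0.91 [290. 265.] world [640.1  86.6] rect [639.5  85.1] [57.6 53.7] 1.639
[287 132]
puck1_centre top 0.53 [162. 189.] world [535.  208.3] rect [533.7 212.8] [90.4 44.7] 0.073
```

View pics/c4.png

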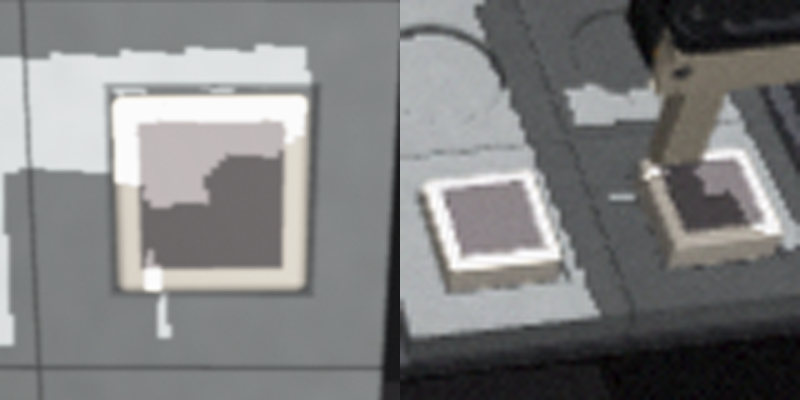

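Both hubs look seated, with an even gap around each. On to the puck.

>>> arm_command(
  rows=[
    [[0, 0, 0, 0.066, 0], [2.4, -35.6, 0, 0, 0], [2.4, -35.6, 0, 0, 0], [2.4, -35.6, 0, 0, 0], [2.4, -35.6, 0, 0, 0], [2.4, -35.6, 0, 0, 0], [2.4, -35.6, 0, 0, 0], [2.4, -35.6, 0, 0, 0]],
  ],
)

```text
time_s: 33.93
ee_pos: [0.3849, 0.1477, 0.161]
tcp_rot: [[0.0, 1.0, 0.0], [1.0, -0.0, 0.0], [0.0, 0.0, -1.0]]
wrist_force: [-0.4, 1.7, 0.6]
finger_gap: 0.0926
grasp_force: 0.0
```

>>> arm_command(
  rows=[
    [[0, 0, 0, 0, 0], [0, 0, 0, 0, 0], [0, 0, 0, 0, 0], [0, 0, 0, 0, 0]],
  ],
)

```text
time_s: 34.27
ee_pos: [0.3877, 0.1478, 0.162]
tcp_rot: [[0.0, 1.0, 0.001], [1.0, -0.0, 0.0], [0.0, 0.001, -1.0]]
wrist_force: [-0.7, 0.5, -0.4]
finger_gap: 0.093
grasp_force: 0.0
```

Run:
```python
from h import *
st(); im=r.read_camera("wrist"); cv2.imwrite("pics/w9.png",im)
for t,z in [("puck1_centre",.02),("circuit_board",.004)]: find(t,"wrist",z)
im=r.read_camera("top"); cv2.imwrite("pics/t9.png",im)
for t,z in [("puck1_centre",.02),("hub1_centre",.043),("hub1_centre",.05)]: find(t,"top",z)
```

```text
t 34.27 pos [387.7 147.8 162. ] yaw 1.571 gap 93.0 gf 0.0 F [-0.7  0.5 -0.4] q [ 0.24 -0.35  2.08 -0.    1.41  0.24]
circuit_board wrist 0.84 [267. 249.] world [370.5  98.6] rect [367.9  92.3] [101.9  60.7] 1.454
hub1_centre top 0.76 [214. 148.] world [639.2  74.1] rect [639.7  79.9] [53.4 53.2] 0.026
hub1_centre top 0.76 [214. 148.] world [638.2  73.1] rect [638.6  78.9] [53.1 52.9] 0.026
```

Run:
```python
from h import *
im=r.read_camera("wrist"); st(); c=r.get_calibration("wrist")
hsv=cv2.cvtColor(im,cv2.COLOR_BGR2HSV)
m=((hsv[...,2]>150)&(hsv[...,1]<60)).astype(np.uint8); m[240:]=0
for cn in cv2.findContours(m,0,2)[0]:
    if cv2.contourArea(cn)>300:
        h=cv2.convexHull(cn)[:,0]; P=np.array([p2w("wrist",p,.02,c)[:2]*1000 for p in h],np.float32)
        print(cv2.contourArea(cn),cv2.boundingRect(cn),cv2.minEnclosingCircle(P))
g=cv2.medianBlur(cv2.cvtColor(im,cv2.COLOR_BGR2GRAY),5)
C=cv2.HoughCircles(g[:300],cv2.HOUGH_GRADIENT,1,60,param1=80,param2=25,minRadius=25,maxRadius=60)
if C is not None:
    for u in C[0][:4]: print(u,p2w("wrist",u[:2],.02,c)[:2]*1000)
```

```text
t 34.67 pos [386.7 147.6 161.2] yaw 1.571 gap 92.6 gf 0.0 F [-1.  -0.1  0.5] q [ 0.24 -0.35  2.08 -0.    1.41  0.24]
22761.5 (406, 82, 154, 158) ((544.2940673828125, 171.01513671875), 86.94918060302734)
5294.0 (243, 76, 82, 84) ((384.5067443847656, 209.72854614257812), 30.89356231689453)
1382.0 (440, 30, 120, 26) ((538.1124877929688, 259.824951171875), 42.5363883972168)
[283.5 118.5  31.4] [384.50155037 210.02490862]
[468.5 150.5  48.5] [525.93587929 186.13131729]
```

>>> arm_command(
  rows=[
    [[31, -1.1, 0, 0, 0], [31, -1.1, 0, 0, 0], [0, 0, 35, 0, 0], [0, 0, 35, 0, 0], [0, 0, 30, 0, 0], [0, 0, 15, 0, 0], [0, 0, 12, 0, 0], [0, 0, 0, 0, 0]],
  ],
)

```text
time_s: 35.33
ee_pos: [0.382, 0.2087, 0.0313]
tcp_rot: [[-0.0, 1.0, -0.005], [1.0, 0.0, -0.002], [-0.002, -0.005, -1.0]]
wrist_force: [-0.1, -0.0, -0.6]
finger_gap: 0.0931
grasp_force: 0.0
```

>>> arm_command(
  rows=[
    [[0, 0, 0, 0, 255], [0, 0, 0, 0, 255], [0, 0, 0, 0, 255], [0, 0, 0, 0, 255], [0, 0, 0, 0, 255], [0, 0, 0, 0, 255], [0, 0, 0, 0, 255], [0, 0, 0, 0, 255]],
  ],
  force=20,
)

```text
time_s: 36.0
ee_pos: [0.3849, 0.2099, 0.0351]
tcp_rot: [[0.0, 1.0, 0.001], [1.0, -0.0, 0.0], [0.0, 0.001, -1.0]]
wrist_force: [-0.9, -0.5, 6.3]
finger_gap: 0.061
grasp_force: 20.0
```

```bash
python3 -c "
from h import *
st()"
```

```text
t 36.0 pos [384.9 209.9  35.1] yaw 1.571 gap 61.0 gf 20.0 F [-0.9 -0.5  6.3] q [ 0.38 -0.1   2.12  0.    1.12  0.38]
```

>>> arm_command(
  rows=[
    [[0, 0, -10, 0, 255], [0, 0, -30, 0, 255], [0, 0, -40, 0, 255], [0, 0, -40, 0, 255], [-17.8, 28.8, -10, 0, 255], [-17.8, 28.8, 0, 0, 255], [-17.8, 28.8, 0, 0, 255], [-17.8, 28.8, 0, 0, 255]],
  ],
)

```text
time_s: 36.67
ee_pos: [0.5008, 0.1377, 0.1655]
tcp_rot: [[-0.001, 1.0, 0.001], [1.0, 0.001, 0.0], [0.0, 0.001, -1.0]]
wrist_force: [0.3, 1.2, -1.7]
finger_gap: 0.0613
grasp_force: 20.0
```

>>> arm_command(
  rows=[
    [[-17.8, 28.8, 0, 0, 255], [0, 0, 0, 0, 255], [0, 0, 0, 0, 255], [0, 0, 0, 0, 255], [0, 0, 0, 0, 255]],
  ],
)

```text
time_s: 37.08
ee_pos: [0.5274, 0.1212, 0.1643]
tcp_rot: [[-0.001, 1.0, -0.001], [1.0, 0.001, 0.0], [0.0, -0.001, -1.0]]
wrist_force: [-0.2, 0.0, -1.1]
finger_gap: 0.0613
grasp_force: 20.0
```

Run:
```python
from h import *
st(); im=r.read_camera("wrist"); cv2.imwrite("pics/w10.png",im); c=r.get_calibration("wrist")
for t,z in [("nest_round1",.03),("puck1_centre",.15)]: find(t,"wrist",z)
g=cv2.medianBlur(cv2.cvtColor(im,cv2.COLOR_BGR2GRAY),5)
C=cv2.HoughCircles(g[:330],cv2.HOUGH_GRADIENT,1,60,param1=60,param2=22,minRadius=35,maxRadius=75)
if C is not None:
    for u in C[0][:5]: print(u,p2w("wrist",u[:2],.03,c)[:2]*1000,p2w("wrist",u[:2],.14,c)[:2]*1000)
```

```text
t 37.08 pos [527.4 121.2 164.3] yaw 1.571 gap 61.3 gf 20.0 F [-0.2  0.  -1.1] q [0.13 0.02 1.74 0.   1.38 0.13]
nest_round1 wrist 0.92 [289. 119.] world [529.3 183.9] rect [529.2 180.4] [105.  104.5] 0.065
nest_round1 wrist 0.65 [338. 206.] world [567.7 118. ] rect [534.2 104.1] [104.   49.9] 0.055
puck1_centre wrist 0.31 [282.   1.] world [526.4 233.9] rect [525.9 233.3] [9.2 2.1] 0.001
[289.5 122.5  43. ] [529.68750359 181.31104943] [529.17263164 187.92169008]
[287.5 255.5  58.9] [528.3110094   75.96155895] [528.34105332 124.27714053]
[432.5 249.5  40.8] [645.22444794  81.31399535] [598.97170467 127.51069584]
[431.5 122.5  36.8] [633.60342384 181.41903551] [591.95112165 187.98692747]
```

View pics/w10.png

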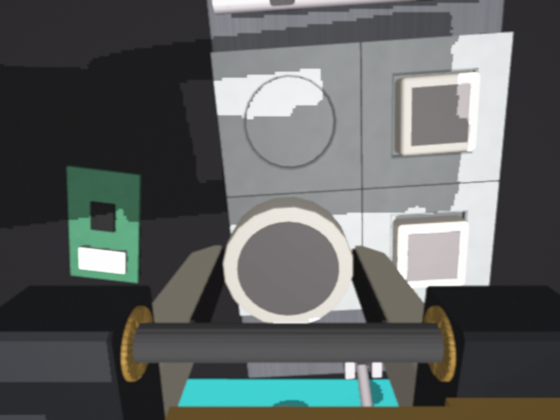

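The puck is centred in the grip (top face centre near (288,266)), and its pocket is at (289,122).

>>> arm_command(
  rows=[
    [[30, 1, 0, 0, 255], [30, 1, 0, 0, 255], [0, 0, 30, 0, 255], [0, 0, 30, 0, 255], [0, 0, 25, 0, 255], [0, 0, 12, 0, 255], [0, 0, 0, 0, 255], [0, 0, 0, 0, 255]],
  ],
)

```text
time_s: 37.9
ee_pos: [0.5299, 0.1808, 0.0676]
tcp_rot: [[-0.0, 1.0, -0.001], [1.0, 0.0, -0.0], [-0.0, -0.001, -1.0]]
wrist_force: [1.0, 0.2, -0.9]
finger_gap: 0.0617
grasp_force: 20.0
```

>>> arm_command(
  rows=[
    [[0, 0, 3, 0, 255], [0, 0, 3, 0, 255], [0, 0, 3, 0, 255], [0, 0, 0, 0, 255], [0, 0, 0, 0, 255]],
  ],
)

```text
time_s: 38.32
ee_pos: [0.5317, 0.1813, 0.0612]
tcp_rot: [[0.0, 1.0, 0.003], [1.0, -0.0, 0.001], [0.001, 0.003, -1.0]]
wrist_force: [-5.7, 0.9, 9.0]
finger_gap: 0.0613
grasp_force: 20.2
```

```bash
python3 -c "
from h import *
st()"
```

```text
t 38.32 pos [531.7 181.3  61.2] yaw 1.571 gap 61.3 gf 20.2 F [-5.7  0.9  9. ] q [0.24 0.19 1.77 0.   1.18 0.24]
```

>>> arm_command(
  rows=[
    [[0, 0, -3, 0, 255], [0, -2.5, 0, 0, 255], [0, 0, 0, 0, 255], [0, 0, 3, 0, 255], [0, 0, 0, 0, 255], [0, 0, 0, 0, 255]],
  ],
)

```text
time_s: 38.82
ee_pos: [0.5277, 0.1806, 0.0581]
tcp_rot: [[0.0, 1.0, -0.0], [1.0, -0.0, -0.0], [-0.0, -0.0, -1.0]]
wrist_force: [0.5, 0.4, -2.0]
finger_gap: 0.0611
grasp_force: 19.9
```

```bash
python3 -c "
from h import *
st()"
```

```text
t 38.82 pos [527.7 180.6  58.1] yaw 1.571 gap 61.1 gf 19.9 F [ 0.5  0.4 -2. ] q [ 0.24  0.18  1.78 -0.    1.18  0.24]
```

The puck dropped to its seated height with no load. I'll release it, back away clear of the cameras' view, and look.

>>> arm_command(
  rows=[
    [[0, 0, 0, 0, 60], [0, 0, 0, 0, 60], [0, 0, 0, 0, 60], [0, 0, 0, 0, 60], [0, 0, -10, 0, 60], [0, 0, -30, 0, 0], [-30, 0, -35, 0, 0], [-30, 0, -35, 0, 0]],
  ],
)

```text
time_s: 39.48
ee_pos: [0.5271, 0.1268, 0.1631]
tcp_rot: [[-0.003, 1.0, -0.001], [1.0, 0.003, 0.0], [0.0, -0.001, -1.0]]
wrist_force: [0.7, -0.6, -0.3]
finger_gap: 0.0865
grasp_force: 0.0
```

>>> arm_command(
  rows=[
    [[0, -35, -20, 0, 0], [0, -35, -20, 0.1, 0], [0, -35, 0, 0.12, 0], [0, 0, 0, 0.12, 0], [0, 0, 0, 0.12, 0], [0, 0, 0, 0.12, 0], [0, 0, 0, 0, 0], [0, 0, 0, 0, 0]],
  ],
)

```text
time_s: 40.15
ee_pos: [0.4231, 0.13, 0.2024]
tcp_rot: [[0.545, 0.839, 0.001], [0.839, -0.545, 0.0], [0.001, 0.001, -1.0]]
wrist_force: [0.2, 0.7, 0.4]
finger_gap: 0.0927
grasp_force: 0.0
```

Run:
```python
from h import *
st(); a=r.read_camera("top")
for t,z in [("puck1_centre",.043),("puck1_centre",.05),("hub1_centre",.043)]: find(t,"top",z,4,.2)
H={}
for n in ("frame_handle","frame"):
  for cam in("top","scene"):
    if cam=="scene" or n!="frame_handle": pass
    r.read_camera(cam)
    for d in r.spot_in(n,cam)[:3]: print(n,cam,round(d["p"],2),np.round(d["position"]))
b=r.read_camera("scene")
cv2.imwrite("pics/ab.png",np.hstack([cv2.resize(a[100:270,40:260],(440,340),interpolation=2)[:, :400],cv2.resize(b[100:300,290:490],(340,340),interpolation=2)]))
```

```text
t 40.15 pos [423.1 130.  202.4] yaw 0.995 gap 92.7 gf 0.0 F [0.2 0.7 0.4] q [ 0.18 -0.29  1.96  0.    1.47  0.76]
hub1_centre top 0.65 [214. 146.] world [644.8  72.5] rect [639.6  80. ] [58.7 53.2] 0.024
frame_handle top 0.55 [ 87. 166.]
frame_handle top 0.55 [291. 194.]
frame_handle top 0.29 [215. 187.]
frame_handle scene 0.72 [448. 155.]
frame_handle scene 0.22 [187. 264.]
frame top 0.87 [ 86. 170.]
frame top 0.74 [351. 156.]
frame scene 0.81 [444. 159.]
frame scene 0.39 [350. 264.]
frame scene 0.17 [103. 261.]
```

View pics/ab.png

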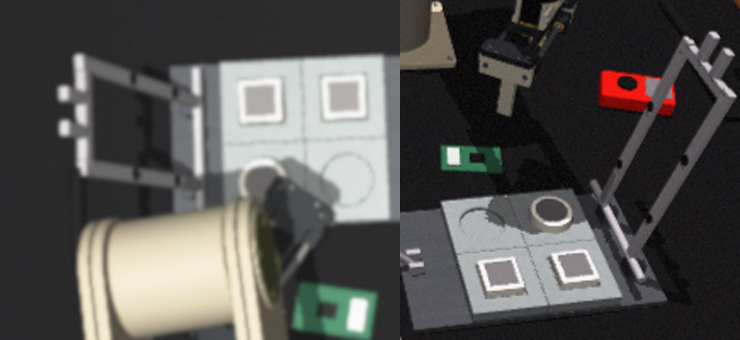

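All three units are seated: the hubs in the far row, the puck in the left round pocket, and no second puck present. Now I'll triangulate the frame's end from top pixels (82,187)/(81,129) and scene pixels (459,124)/(484,155).

Run:
```python
from h import *
from scipy.optimize import least_squares
S1=np.array([640.7,82.5]);S2=np.array([634,187.3])
ey=(S2-S1)/np.hypot(*(S2-S1)); ex=np.array([ey[1],-ey[0]])
C=(S1+S2)/2-52.5*ex; print("C",C,ex,ey)
ct,cs=r.get_calibration("top"),r.get_calibration("scene")
def W(x,y,z): return np.r_[(C+x*ex+y*ey)/1000,z/1000]
def tri(a,b):
    f=lambda X:np.r_[w2p("top",X,ct)-a,w2p("scene",X,cs)-b]
    s=least_squares(f,[.58,.35,.3]); d=s.x[:2]*1000-C; print("X",np.round(s.x*1000,1),"clamp xy",np.round([d@ex,d@ey],1),"res",np.round(s.fun,1))
tri((82.5,187),(459.4,123.5)); tri((81,129),(484,154.7))
# rod predicted in top
for th in(1.57,1.7,1.8,1.9):
  for hy in(150,160): print(th,hy,[np.round(w2p("top",W(x,hy-285*np.cos(th)+6*np.sin(th)*-1*0-0,50+285*np.sin(th)),ct)) for x in(-52.5,-140,52.5)])
# hinge bar ends in top image: left of dies
for uv in((138,135),(138,195)): p=p2w("top",uv,.05,ct)[:2]*1000-C; print("hinge",p@ex,p@ey)
```

```text
C [584.95696151 131.55044506] [0.99796264 0.06380105] [-0.06380105  0.99796264]
X [514.4 299.3 326.2] clamp xy [-59.7 171.9] res [-1.3 -0.5 -1.4  0.1]
X [629.6 302.5 333.7] clamp xy [ 55.4 167.8] res [-0.6 -0.2 -0.6  0.1]
1.57 150 [array([ 91., 182.]), array([ 92., 226.]), array([ 89., 130.])]
1.57 160 [array([ 86., 182.]), array([ 87., 226.]), array([ 84., 130.])]
1.7 150 [array([ 72., 183.]), array([ 74., 227.]), array([ 71., 131.])]
1.7 160 [array([ 68., 183.]), array([ 69., 227.]), array([ 66., 131.])]
1.8 150 [array([ 60., 184.]), array([ 61., 228.]), array([ 58., 132.])]
1.8 160 [array([ 55., 184.]), array([ 56., 228.]), array([ 53., 132.])]
1.9 150 [array([ 48., 185.]), array([ 49., 228.]), array([ 47., 133.])]
1.9 160 [array([ 43., 185.]), array([ 44., 228.]), array([ 42., 133.])]
hinge 90.6915213585165 128.33031904498714
hinge -60.86399221499729 133.07262383934417
```

>>> arm_command(
  rows=[
    [[0, 0, -23, 0.116, 0], [0, 0, -23, 0.116, 0], [0, 0, -23, 0.116, 0], [0, 0, -23, 0.116, 0], [0, 0, -23, 0.116, 0], [0, 0, -23, 0.116, 0], [0, 0, -23, 0.116, 0], [0, 0, -23, 0.116, 0]],
  ],
)

```text
time_s: 41.47
ee_pos: [0.4228, 0.1299, 0.3868]
tcp_rot: [[0.998, 0.057, 0.0], [0.057, -0.998, 0.0], [0.0, -0.0, -1.0]]
wrist_force: [0.1, 0.3, -0.7]
finger_gap: 0.093
grasp_force: 0.0
```

>>> arm_command(
  rows=[
    [[0, 0, 0, 0, 0], [8, -20, 0, 0, 0], [0, -20, 0, 0, 0], [0, -20, 0, 0, 0], [0, -20, 0, 0, 0], [0, 0, 0, 0, 0], [0, 0, 0, 0, 0], [0, 0, 0, 0, 0]],
  ],
)

```text
time_s: 42.13
ee_pos: [0.4258, 0.2099, 0.3851]
tcp_rot: [[0.998, 0.064, -0.001], [0.064, -0.998, -0.001], [-0.001, 0.001, -1.0]]
wrist_force: [0.3, 0.7, -0.4]
finger_gap: 0.0928
grasp_force: 0.0
```

Run:
```python
from h import *
st(); im=r.read_camera("wrist"); cv2.imwrite("pics/w11.png",im)
for t,z in [("frame_handle",.331),("frame",.33)]: find(t,"wrist",z)
print(w2p("wrist",(.454,.300,.331)),w2p("wrist",(.514,.304,.331)))
```

```text
t 42.13 pos [425.8 209.9 385.1] yaw 0.064 gap 92.8 gf 0.0 F [ 0.3  0.7 -0.4] q [ 0.35 -0.22  1.57 -0.    1.79  1.86]
frame_handle wrist 0.74 [128.  72.] world [511.7 295.1] rect [492.7 294.7] [113.3  78.6] 2.475
frame wrist 0.82 [127.  77.] world [509.4 296.2] rect [492.9 295. ] [114.4  79.1] 2.475
[124.9198706  183.46768564] [109.8650424   66.05026663]
```

Run:
```python
from h import *
im=r.read_camera("wrist"); c=r.get_calibration("wrist")
m=r.masks_of("frame_handle","wrist")[0]["pixels"]
for row in range(20,240,14):
    x=np.flatnonzero(m[row])
    if len(x): u=(x[0]+x[-1])/2; print(row,x[0],x[-1],np.round(p2w("wrist",(u,row),.331,c)[:2]*1000,1))
```

```text
20 106 137 [535.5 297. ]
34 106 138 [529.3 297.1]
48 107 175 [523.4 288.1]
62 94 221 [517.4 280.2]
76 96 255 [511.4 271.4]
90 98 126 [502.6 303.8]
104 100 128 [495.7 303.2]
118 101 130 [488.7 302.9]
132 103 132 [481.6 302.3]
146 105 133 [474.3 302. ]
160 107 135 [466.8 301.4]
174 109 136 [459.2 301.1]
188 111 138 [451.5 300.5]
202 113 140 [443.5 299.8]
216 115 141 [435.4 299.5]
```

>>> arm_command(
  rows=[
    [[12, -29.6, 0, 0, 0], [12, -29.6, 0, 0, 0], [12, -29.6, 0, 0, 0], [0, 0, 0, 0, 0], [0, 0, 25, 0, 0], [0, 0, 22, 0, 0], [0, 0, 0, 0, 255], [0, 0, 0, 0, 255]],
  ],
  force=20,
)

```text
time_s: 43.05
ee_pos: [0.4557, 0.3003, 0.3376]
tcp_rot: [[0.998, 0.062, -0.003], [0.062, -0.998, -0.001], [-0.003, 0.001, -1.0]]
wrist_force: [-0.1, 0.1, 1.3]
finger_gap: 0.0842
grasp_force: 0.0
```

>>> arm_command(
  rows=[
    [[0, 0, 0, 0, 255], [0, 0, 0, 0, 255], [0, 0, 0, 0, 255], [0, 0, 0, 0, 255], [0, 0, 0, 0, 255], [0, 0, 0, 0, 255], [0, 0, 0, 0, 255], [0, 0, 0, 0, 255]],
  ],
)

```text
time_s: 43.72
ee_pos: [0.4563, 0.3012, 0.3386]
tcp_rot: [[0.998, 0.063, -0.0], [0.063, -0.998, 0.0], [-0.0, -0.0, -1.0]]
wrist_force: [-0.3, 0.1, 0.0]
finger_gap: 0.0311
grasp_force: 0.0
```

>>> arm_command(
  rows=[
    [[0, 0, 0, 0, 255], [0, 0, 0, 0, 255], [0, 0, 0, 0, 255], [0, 0, 0, 0, 255]],
  ],
)

```text
time_s: 44.05
ee_pos: [0.4563, 0.3011, 0.3385]
tcp_rot: [[0.998, 0.063, -0.0], [0.063, -0.998, -0.0], [-0.0, 0.0, -1.0]]
wrist_force: [0.8, -0.4, -0.6]
finger_gap: 0.0136
grasp_force: 20.0
```

Run:
```python
from h import *
st()
# arc waypoints: clamp-frame handle (y,z) vs angle, offset to rows
for n in(1,):
    th=np.linspace(1.713,0,25); y=130-285*np.cos(th)+6*np.sin(th); z=50+285*np.sin(th)+6*np.cos(th)
    for a,b,t in zip(-np.diff(y),-np.diff(z),th[1:]): print(round(t,2),round(a,1),round(b,1))
```

```text
t 44.05 pos [456.3 301.1 338.5] yaw 0.063 gap 13.6 gf 20.0 F [ 0.8 -0.4 -0.6] q [ 0.49 -0.03  1.48 -0.    1.69  2.  ]
1.64 20.2 -2.6
1.57 20.3 -1.1
1.5 20.3 0.3
1.43 20.3 1.8
1.36 20.1 3.2
1.28 19.8 4.6
1.21 19.4 6.0
1.14 19.0 7.4
1.07 18.4 8.7
1.0 17.7 10.0
0.93 16.9 11.3
0.86 16.1 12.4
0.79 15.2 13.5
0.71 14.2 14.6
0.64 13.1 15.6
0.57 11.9 16.5
0.5 10.7 17.3
0.43 9.5 18.0
0.36 8.2 18.6
0.29 6.8 19.2
0.21 5.4 19.6
0.14 4.0 19.9
0.07 2.6 20.2
0.0 1.2 20.3
```

>>> arm_command(
  rows=[
    [[0, 20.2, -2.6, 0, 255], [0, 20.3, -1.1, 0, 255], [0, 20.3, 0.3, 0, 255], [0, 20.3, 1.8, 0, 255], [0, 20.1, 3.2, 0, 255], [0, 19.8, 4.6, 0, 255], [0, 19.4, 6, 0, 255], [0, 19, 7.4, 0, 255]],
  ],
)

```text
time_s: 44.72
ee_pos: [0.4661, 0.1416, 0.3195]
tcp_rot: [[0.998, 0.063, 0.001], [0.063, -0.998, 0.001], [0.001, -0.001, -1.0]]
wrist_force: [-0.4, 1.4, 0.7]
finger_gap: 0.0133
grasp_force: 20.0
```

```bash
python3 -c "
from h import *
st()"
```

```text
t 44.72 pos [466.1 141.6 319.5] yaw 0.063 gap 13.3 gf 20.0 F [-0.4  1.4  0.7] q [ 0.19 -0.2   1.67  0.    1.67  1.7 ]
```

>>> arm_command(
  rows=[
    [[0, 18.4, 8.7, 0, 255], [0, 17.7, 10, 0, 255], [0, 16.9, 11.3, 0, 255], [0, 16.1, 12.4, 0, 255], [0, 15.2, 13.5, 0, 255], [0, 14.2, 14.6, 0, 255], [0, 13.1, 15.6, 0, 255], [0, 11.9, 16.5, 0, 255]],
  ],
)

```text
time_s: 45.38
ee_pos: [0.4739, 0.0181, 0.2161]
tcp_rot: [[0.998, 0.062, 0.0], [0.062, -0.998, 0.0], [0.0, -0.0, -1.0]]
wrist_force: [-2.2, 1.9, 0.6]
finger_gap: 0.0134
grasp_force: 20.0
```

```bash
python3 -c "
from h import *
st()"
```

```text
t 45.38 pos [473.9  18.1 216.1] yaw 0.062 gap 13.4 gf 20.0 F [-2.2  1.9  0.6] q [-0.07 -0.2   1.86  0.    1.49  1.44]
```

>>> arm_command(
  rows=[
    [[0, 10.7, 17.3, 0, 255], [0, 9.5, 18, 0, 255], [0, 8.2, 18.6, 0, 255], [0, 6.8, 19.2, 0, 255], [0, 5.4, 19.6, 0, 255], [0, 4, 19.9, 0, 255], [0, 1.3, 10, 0, 255], [0, 0, 0, 0, 255]],
  ],
)

```text
time_s: 46.05
ee_pos: [0.4766, -0.0281, 0.0918]
tcp_rot: [[0.998, 0.062, -0.001], [0.062, -0.998, -0.001], [-0.001, 0.001, -1.0]]
wrist_force: [2.4, -4.8, -2.9]
finger_gap: 0.0137
grasp_force: 20.0
```

```bash
python3 -c "
from h import *
st()"
```

```text
t 46.05 pos [476.6 -28.1  91.8] yaw 0.062 gap 13.7 gf 20.0 F [ 2.4 -4.8 -2.9] q [-0.17 -0.08  1.98 -0.    1.24  1.34]
```

>>> arm_command(
  rows=[
    [[0, 1, 10, 0, 255], [0, 0, 10, 0, 255], [0, 0, 5, 0, 255], [0, 0, 0, 0, 255]],
  ],
)

```text
time_s: 46.38
ee_pos: [0.4768, -0.0301, 0.0679]
tcp_rot: [[0.998, 0.062, -0.0], [0.062, -0.998, -0.004], [-0.001, 0.004, -1.0]]
wrist_force: [1.1, -11.4, -2.1]
finger_gap: 0.0131
grasp_force: 20.0
```

>>> arm_command(
  rows=[
    [[0, 0, 3, 0, 255], [0, 0, 2, 0, 255], [0, 0, 0, 0, 255]],
  ],
)

```text
time_s: 46.63
ee_pos: [0.4768, -0.0302, 0.0635]
tcp_rot: [[0.998, 0.063, -0.0], [0.063, -0.998, -0.004], [-0.001, 0.004, -1.0]]
wrist_force: [0.5, -12.4, -2.9]
finger_gap: 0.0132
grasp_force: 20.0
```

```bash
python3 -c "
from h import *
st()"
```

```text
t 46.63 pos [476.8 -30.2  63.5] yaw 0.063 gap 13.2 gf 20.0 F [  0.5 -12.4  -2.9] q [-0.17 -0.04  2.   -0.    1.18  1.34]
```

>>> arm_command(
  rows=[
    [[0, 2, 2, 0, 255], [0, 1, 2, 0, 255], [0, 0, 2, 0, 255], [0, 0, 0, 0, 255], [0, 0, 0, 0, 255]],
  ],
)

```text
time_s: 47.05
ee_pos: [0.4776, -0.0305, 0.0591]
tcp_rot: [[0.998, 0.063, 0.0], [0.063, -0.998, 0.001], [0.0, -0.001, -1.0]]
wrist_force: [-6.8, 1.8, 14.1]
finger_gap: 0.0135
grasp_force: 20.0
```

```bash
python3 -c "
from h import *
st(); print(r.read_state()['ft_torque'])
r.read_camera('top'); find('frame','top',.05); find('frame_handle','top',.056)"
```

```text
t 47.05 pos [477.6 -30.5  59.1] yaw 0.063 gap 13.5 gf 20.0 F [-6.8  1.8 14.1] q [-0.17 -0.03  2.    0.    1.17  1.34]
[0.47270889 1.26717175 0.02354134]
frame top 0.66 [196. 148.] world [635.9 118.2] rect [632.7  96.2] [324.   96.3] 1.334
frame_handle top 0.97 [195. 152.] world [624.4 119.4] rect [631.8  95.4] [322.6  95.3] 1.336
```

The frame is on its stop (14 N up at the handle, rod height about right). I'll release it and move to the right of the bolt.

>>> arm_command(
  rows=[
    [[0, 0, -2, 0, 140], [0, 0, 0, 0, 140], [0, 0, 0, 0, 140], [0, 0, 0, 0, 140], [0, 0, -10, 0, 140], [0, 0, -30, 0, 140], [0, 0, -40, 0, 255], [0, 0, -40, 0, 255]],
  ],
)

```text
time_s: 47.87
ee_pos: [0.4759, -0.0308, 0.1806]
tcp_rot: [[0.998, 0.063, -0.003], [0.063, -0.998, 0.001], [-0.003, -0.001, -1.0]]
wrist_force: [0.5, 0.5, -0.2]
finger_gap: 0.0327
grasp_force: 0.0
```

>>> arm_command(
  rows=[
    [[22.4, 25.4, 0, 0, 255], [22.4, 25.4, 0, 0, 255], [22.4, 25.4, 0, 0, 255], [22.4, 25.4, 0, 0, 255], [22.4, 25.4, 0, 0, 255], [0, 0, 0, 0, 255], [0, 0, 0, 0, 255], [0, 0, 0, 0, 255]],
  ],
)

```text
time_s: 48.53
ee_pos: [0.5966, -0.1505, 0.1797]
tcp_rot: [[0.998, 0.062, -0.001], [0.062, -0.998, 0.001], [-0.001, -0.001, -1.0]]
wrist_force: [-0.3, 0.6, 0.4]
finger_gap: 0.0004
grasp_force: 0.0
```

Run:
```python
from h import *
st(); a=r.read_camera("top"); b=r.read_camera("scene")
cc=r.get_calibration("scene"); x,y=w2p("scene",(.59,.0,.05),cc).astype(int); print(x,y)
cv2.imwrite("pics/s3.png",np.hstack([cv2.resize(a[110:240,110:310],(400,260),interpolation=2),cv2.resize(b[y-80:y+70,x-100:x+130],(400,260),interpolation=2)]))
r.read_camera("scene"); find("bolt_knob","scene",.09); find("frame","scene",.05)
for th in(0,.5,.6,.7,.8): print(th,w2p("scene",(.597,-.053-.09*np.sin(th),.02+.09*np.cos(th)),cc))
```

```text
t 48.53 pos [ 596.6 -150.5  179.7] yaw 0.062 gap 0.4 gf 0.0 F [-0.3  0.6  0.4] q [-0.33  0.21  1.52  0.    1.42  1.18]
312 243
bolt_knob scene 0.53 [273. 244.] world [621.2 -99.1] rect [620.1 -91.6] [66.1 28.6] 0.645
frame scene 0.74 [341. 228.] world [544.7  76.8] rect [570.4 107.2] [323.6 207.2] 1.408
0 [292.06793285 229.65681002]
0.5 [273.19299243 233.822826  ]
0.6 [269.84980224 235.34515005]
0.7 [266.74421129 237.05804658]
0.8 [263.90965831 238.93979132]
```

View pics/s3.png

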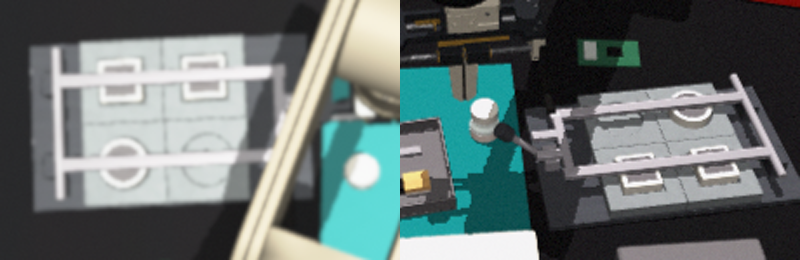

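The frame lies flat over the units. The bolt leans right, its knob at scene pixel ≈ (271,239). I'll push it from its right side.

>>> arm_command(
  rows=[
    [[0, 10, 0, 0, 255], [0, 0, 30, 0, 255], [0, 0, 30, 0, 255], [0, 0, 28, 0, 255], [0, 0, 0, 0, 255], [0, 0, 0, 0, 255]],
  ],
)

```text
time_s: 49.28
ee_pos: [0.5959, -0.1605, 0.0903]
tcp_rot: [[0.998, 0.063, -0.004], [0.063, -0.998, 0.001], [-0.004, -0.002, -1.0]]
wrist_force: [0.6, 0.0, 0.6]
finger_gap: 0.0005
grasp_force: 0.0
```

>>> arm_command(
  rows=[
    [[0, -8, 0, 0, 255], [0, -8, 0, 0, 255], [0, -8, 0, 0, 255], [0, -8, 0, 0, 255], [0, -8, 0, 0, 255], [0, -8, 0, 0, 255], [0, 0, 0, 0, 255]],
  ],
)

```text
time_s: 49.87
ee_pos: [0.5964, -0.1124, 0.0947]
tcp_rot: [[0.998, 0.063, 0.005], [0.063, -0.998, -0.002], [0.005, 0.002, -1.0]]
wrist_force: [1.7, -2.7, 2.2]
finger_gap: 0.0008
grasp_force: 1.9
```

Run:
```python
from h import *
st(); r.read_camera("wrist"); find("bolt_knob","wrist",.1)
```

```text
t 49.87 pos [ 596.4 -112.4   94.7] yaw 0.064 gap 0.8 gf 1.9 F [ 1.7 -2.7  2.2] q [-0.27  0.26  1.62 -0.    1.26  1.24]
bolt_knob wrist 0.79 [199. 263.] world [608.1 -76.3] rect [607.3 -75.3] [40.7 20.3] 0.994
bolt_knob wrist 0.62 [ 29. 162.] world [644.9 -12.9] rect [632.4 -11.7] [27.4 27. ] 1.61
```

>>> arm_command(
  rows=[
    [[0, -7, 0, 0, 255], [0, -7, 0, 0, 255], [0, -6, 0, 0, 255], [0, -5, 0, 0, 255], [0, 0, 0, 0, 255]],
  ],
)

```text
time_s: 50.38
ee_pos: [0.5925, -0.0863, 0.0912]
tcp_rot: [[0.998, 0.064, -0.001], [0.064, -0.998, 0.001], [-0.001, -0.001, -1.0]]
wrist_force: [-0.9, -0.1, -0.9]
finger_gap: 0.0002
grasp_force: 0.0
```

>>> arm_command(
  rows=[
    [[0, -4, 0, 0, 255], [0, -4, 0, 0, 255], [0, 0, 0, 0, 255]],
  ],
)

```text
time_s: 50.63
ee_pos: [0.5922, -0.079, 0.0915]
tcp_rot: [[0.998, 0.063, -0.001], [0.063, -0.998, 0.0], [-0.001, -0.001, -1.0]]
wrist_force: [-0.4, 0.0, 0.1]
finger_gap: 0.0003
grasp_force: 0.1
```

Run:
```python
from h import *
st(); r.read_camera("wrist"); find("bolt_knob","wrist",.11,1)
r.read_camera("scene"); find("bolt_knob","scene",.11,1)
print([np.round(w2p("scene",(.597,y,.11))) for y in(-.04,-.053)])
```

```text
t 50.63 pos [592.2 -79.   91.5] yaw 0.063 gap 0.3 gf 0.1 F [-0.4  0.   0.1] q [-0.22  0.24  1.64  0.    1.26  1.29]
bolt_knob wrist 0.81 [215. 267.] world [609.  -51.8] rect [612.8 -48.6] [25.2 20.8] 0.185
bolt_knob scene 0.5 [292. 233.] world [607.7 -54.1] rect [617.  -51.9] [62.8 20.5] 3.036
[array([298., 229.]), array([292., 230.])]
```

>>> arm_command(
  rows=[
    [[0, 8, 0, 0, 255], [10, 0, 0, 0, 255], [0, -4, 0, 0, 255], [0, -4, 0, 0, 255], [0, -3, 0, 0, 255], [0, 0, 0, 0, 255]],
  ],
)

```text
time_s: 51.33
ee_pos: [0.602, -0.0757, 0.0918]
tcp_rot: [[0.998, 0.063, -0.0], [0.063, -0.998, 0.0], [-0.0, -0.0, -1.0]]
wrist_force: [0.4, -0.2, -0.1]
finger_gap: 0.0007
grasp_force: 0.1
```

Run:
```python
from h import *
st(); r.read_camera("wrist"); find("bolt_knob","wrist",.11,1)
```

```text
t 51.33 pos [602.  -75.7  91.8] yaw 0.063 gap 0.7 gf 0.1 F [ 0.4 -0.2 -0.1] q [-0.21  0.26  1.62 -0.    1.26  1.3 ]
bolt_knob wrist 0.81 [219. 263.] world [620.4 -49.5] rect [620.  -49.1] [19.1 10. ] 3.062
```

>>> arm_command(
  rows=[
    [[0, -3, 0, 0, 255], [0, 0, 0, 0, 255], [0, 0, 0, 0, 255]],
  ],
)

```text
time_s: 51.68
ee_pos: [0.602, -0.073, 0.0918]
tcp_rot: [[0.998, 0.063, -0.0], [0.063, -0.998, 0.0], [-0.0, -0.0, -1.0]]
wrist_force: [0.2, 0.9, 0.8]
finger_gap: 0.0004
grasp_force: 0.1
```

Run:
```python
from h import *
st(); r.read_camera("wrist"); find("bolt_knob","wrist",.11,1)
```

```text
t 51.68 pos [602.  -73.   91.8] yaw 0.063 gap 0.4 gf 0.1 F [0.2 0.9 0.8] q [-0.21  0.26  1.62  0.    1.26  1.3 ]
bolt_knob wrist 0.95 [224. 264.] world [619.9 -48.6] rect [619.7 -49. ] [20.8  8.5] 2.851
```

>>> arm_command(
  rows=[
    [[0, -4, 0, 0, 255], [0, 0, 0, 0, 255], [0, 0, 0, 0, 255]],
  ],
)

```text
time_s: 52.03
ee_pos: [0.6018, -0.069, 0.0918]
tcp_rot: [[0.998, 0.063, -0.0], [0.063, -0.998, 0.0], [-0.0, -0.0, -1.0]]
wrist_force: [-0.3, 0.2, 0.7]
finger_gap: 0.0004
grasp_force: 0.0
```

>>> arm_command(
  rows=[
    [[0, -4, 0, 0, 255], [0, 0, 0, 0, 255], [0, 0, 0, 0, 255]],
  ],
)

```text
time_s: 52.28
ee_pos: [0.6016, -0.0655, 0.0919]
tcp_rot: [[0.998, 0.063, 0.0], [0.063, -0.998, -0.001], [0.0, 0.001, -1.0]]
wrist_force: [-0.6, -2.8, 0.8]
finger_gap: 0.001
grasp_force: 1.8
```

Run:
```python
from h import *
st(); r.read_camera("wrist"); find("bolt_knob","wrist",.11,1)
```

```text
t 52.28 pos [601.6 -65.5  91.9] yaw 0.063 gap 1.0 gf 1.8 F [-0.6 -2.8  0.8] q [-0.19  0.26  1.62 -0.    1.26  1.32]
bolt_knob wrist 0.61 [230. 264.] world [619.8 -43.2] rect [619.2 -44.6] [22.   8.8] 2.734
```

Contact again (−2.8 N, 1.8 N on the pad). I'll keep pushing to the stop.

>>> arm_command(
  rows=[
    [[0, -3, 0, 0, 255], [0, 0, 0, 0, 255], [0, 0, 0, 0, 255]],
  ],
)

```text
time_s: 52.63
ee_pos: [0.6016, -0.0651, 0.092]
tcp_rot: [[0.998, 0.062, 0.001], [0.062, -0.998, -0.004], [0.001, 0.004, -1.0]]
wrist_force: [0.6, -15.1, -0.0]
finger_gap: 0.0004
grasp_force: 7.5
```

>>> arm_command(
  rows=[
    [[0, -3, 0, 0, 255], [0, 0, 0, 0, 255], [0, 0, 0, 0, 255]],
  ],
)

```text
time_s: 52.88
ee_pos: [0.6016, -0.0647, 0.0921]
tcp_rot: [[0.998, 0.061, 0.001], [0.061, -0.998, -0.008], [0.001, 0.008, -1.0]]
wrist_force: [0.7, -26.9, -3.0]
finger_gap: 0.0009
grasp_force: 13.3
```

>>> arm_command(
  rows=[
    [[0, -3, 0, 0, 255], [0, 0, 0, 0, 255], [0, 0, 0, 0, 255]],
  ],
)

```text
time_s: 53.13
ee_pos: [0.6016, -0.0644, 0.0922]
tcp_rot: [[0.998, 0.06, 0.002], [0.06, -0.998, -0.012], [0.001, 0.012, -1.0]]
wrist_force: [2.3, -38.8, -4.9]
finger_gap: 0.0006
grasp_force: 19.1
```

Run:
```python
from h import *
st(); r.read_camera("wrist"); find("bolt_knob","wrist",.11,1)
r.read_camera("scene"); find("bolt_knob","scene",.11,1)
```

```text
t 53.13 pos [601.6 -64.4  92.2] yaw 0.06 gap 0.6 gf 19.1 F [  2.3 -38.8  -4.9] q [-0.18  0.26  1.62 -0.01  1.26  1.33]
bolt_knob wrist 0.79 [231. 263.] world [619.9 -42.4] rect [619.5 -44. ] [21.   8.3] 2.796
bolt_knob scene 0.64 [295. 238.] world [623.  -50.2] rect [623.8 -41.4] [57.6 14.1] 2.967
```

>>> arm_command(
  rows=[
    [[0, 10, 0, 0, 255], [0, 20, 0, 0, 255], [0, 30, -20, 0, 255], [0, 0, -40, 0, 255], [0, 0, -40, 0, 255], [-30, 25, -10, 0, 255], [-30, 25, 0, 0, 255], [-30, 25, 0, 0, 255]],
  ],
)

```text
time_s: 54.0
ee_pos: [0.5198, -0.1969, 0.2036]
tcp_rot: [[0.998, 0.065, 0.003], [0.065, -0.998, -0.001], [0.003, 0.001, -1.0]]
wrist_force: [0.1, -1.1, 0.3]
finger_gap: 0.0003
grasp_force: 0.0
```

>>> arm_command(
  rows=[
    [[-35, 20, 0, 0, 255], [-35, 20, 0, 0, 255], [-35, 20, 0, 0, 255], [0, 0, 0, 0, 255], [0, 0, 0, 0, 255], [0, 0, 0, 0, 255]],
  ],
)

```text
time_s: 54.5
ee_pos: [0.419, -0.2628, 0.2019]
tcp_rot: [[0.998, 0.062, 0.001], [0.062, -0.998, 0.001], [0.001, -0.001, -1.0]]
wrist_force: [0.7, 1.4, -1.0]
finger_gap: 0.0005
grasp_force: 0.0
```

Run:
```python
from h import *
st()
for cam in("scene","top"):
    im=r.read_camera(cam); cv2.imwrite(f"pics/end_{cam}.png",im)
    for d in r.masks_of("bolt_knob",cam)[:2]:
        ys,xs=np.nonzero(d["pixels"]); print(cam,round(d["p"],2),"x",xs.min(),xs.max(),"y",ys.min(),ys.max())
        for y in range(ys.min(),ys.max()+1,3): print(y,xs[ys==y].min(),xs[ys==y].max(),end="; ")
        print()
    for py in(-.043,-.048,-.053):
        for th in(0,.12,.25): print(py,th,[np.round(w2p(cam,(.597,py-l*np.sin(th),.02+l*np.cos(th))),1) for l in(.03,.09,.101)])
```

```text
t 54.5 pos [ 419.  -262.8  201.9] yaw 0.062 gap 0.5 gf 0.0 F [ 0.7  1.4 -1. ] q [-0.66 -0.14  1.83  0.    1.45  0.84]
scene 0.42 x 294 302 y 223 248
223 297 299; 226 294 302; 229 294 302; 232 294 302; 235 295 300; 238 296 299; 241 295 299; 244 295 299; 247 295 298; 
-0.043 0 [array([295.1, 246.3]), array([296.4, 229.4]), array([296.7, 226.2])]
-0.043 0.12 [array([293.6, 246.4]), array([291.7, 229.9]), array([291.4, 226.7])]
-0.043 0.25 [array([292. , 246.7]), array([286.7, 230.7]), array([285.7, 227.7])]
-0.048 0 [array([293. , 246.4]), array([294.2, 229.5]), array([294.5, 226.3])]
-0.048 0.12 [array([291.5, 246.5]), array([289.5, 230. ]), array([289.2, 226.8])]
-0.048 0.25 [array([289.9, 246.8]), array([284.5, 230.9]), array([283.5, 227.8])]
-0.053 0 [array([291. , 246.5]), array([292.1, 229.7]), array([292.3, 226.4])]
-0.053 0.12 [array([289.5, 246.6]), array([287.4, 230.1]), array([287. , 226.9])]
-0.053 0.25 [array([287.9, 246.9]), array([282.3, 231. ]), array([281.3, 227.9])]
top 0.23 x 160 181 y 139 160
139 167 177; 142 160 180; 145 162 175; Traceback (most recent call last):
  File "<stdin>", line 7, in <module>
    return umr_minimum(a, axis, None, out, keepdims, initial, where)
ValueError: zero-size array to reduction operation minimum which has no identity
```

Run:
```python
from h import *
im=r.read_camera("top"); c=r.get_calibration("top")
for t,z in [("hub1_centre",.043),("puck1_centre",.043),("pry_bar_centre",.018),("brush_centre",.018),("frame",.05),("flux_jar",.055),("circuit_board",.004),("phone",.009)]: find(t,"top",z,2,.25)
r.read_camera("scene")
for t,z in [("hub1_centre",.043),("puck1_centre",.043),("pry_bar_centre",.015),("brush_centre",.015)]: find(t,"scene",z,2,.25)
```

```text
hub1_centre top 0.52 [212. 150.] world [633.3  79.5] rect [622.   79.2] [53.5 21.6] 1.665
puck1_centre top 0.41 [178. 198.] world [511.6 161.4] rect [497.  175.2] [99.9 44.5] 1.679
puck1_centre top 0.32 [214. 184.] world [546.8  70.3] rect [577.6 109.4] [322.5 194.6] 1.406
pry_bar_centre top 0.61 [358. 178.] world [ 569.8 -293.9] rect [ 566.1 -292.3] [157.   16.1] 1.688
brush_centre top 0.78 [352. 153.] world [ 634.8 -278.1] rect [ 625.9 -284.6] [161.5  24.5] 1.663
frame top 0.94 [217. 184.] world [547.8  63.4] rect [574.  107.6] [323.8 199.1] 1.409
frame top 0.5 [291. 193.] world [ 527.9 -122.6] rect [ 524.9 -121.6] [40.  37.5] 0.018
flux_jar top 0.67 [290. 193.] world [ 526.8 -121.3] rect [ 522.1 -120.4] [39.9 39.8] 0.018
circuit_board top 0.9 [208. 253.] world [372.7  86.8] rect [369.   92.2] [102.3  62.8] 1.428
circuit_board top 0.56 [357. 179.] world [ 568.7 -293.9] rect [ 567.  -296.6] [158.3  19.3] 1.688
phone top 0.86 [441. 186.] world [ 556.2 -507.7] rect [ 563.1 -509.5] [146.3  72.1] 2.947
hub1_centre scene 0.87 [350. 268.] world [665.8  77.3] rect [663.3  77.3] [54.5 30.2] 1.682
hub1_centre scene 0.69 [187. 264.] world [ 627.7 -297.2] rect [ 623.4 -292.2] [238.1 167.5] 1.703
pry_bar_centre scene 0.67 [352. 275.] world [664.3  84.4] rect [661.8  86.4] [109.5  69.9] 1.665
pry_bar_centre scene 0.65 [190. 250.] world [ 563.1 -297.5] rect [ 572.3 -295.4] [157.7  26.3] 1.688
brush_centre scene 0.46 [378. 230.] world [530.  182.6] rect [531.5 187.6] [68.  44.4] 1.648
```

Everything is in place: the tools lie inside the tray, the frame is down, the bolt is upright and the bystanders haven't moved.

```bash
python3 -c "
from bench import r
print(r.finish_job())"
```

```text
the job is handed in; nothing more can be done
None
```

The job is handed in, with no verdict returned: both tools are in the tray, the two hubs and the one puck present are seated in matching pockets (last clear check was before the frame came down), the frame is down and the bolt upright.

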